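Shim the rocking key-cutting machine

ROBOT

A 6-joint arm with a two-finger parallel gripper is mounted at the origin on the work surface. World frame = base frame: x ahead of the robot, y to its left, z up, the work surface at z = 0. Lengths are in m, angles in degrees, forces in N, time in s.
With the tool pointing down it reaches from about 0.35 to 0.875 m from the base axis. Payload 4.2 kg.
Tool frame: the origin (TCP) lies at the very end of the fingers, on their centre line; the grasp point (between the pads) lies 19 mm behind it (tcp_to_grasp is the z of the grasp point in the tool frame, in m); z points along the fingers, y is the direction in which the jaws open and shut (so a half turn about z gives the same grasp; the last joint's range is limited). The gripper opens to 87 mm and grips with 3 to 60 N. Pads are 19 mm wide; open, the fingers measure 117 mm over their backs; the gripper's body (75 mm by 190 mm) begins 51 mm behind the grasp point.
Start: joints at [-48.839, 22.042, 0.453, 0, -68.411, -14.817], TCP at [0.277, -0.56, 0.189] pointing down, gripper open.
Joint ranges: [-179.83, 179.83], [-69.29, 118.12], [-61.27, 80.66], [-181.25, 117.63], [-171.15, -9.14], [-177.46, 177.46]. Speed limits (degrees/s): [159.86, 159.86, 180, 180, 180, 180].

INTERFACE

Orientations are given as a 3x3 rotation matrix whose columns are the frame's x, y, z axes.
In Python, from station import sense, capture, camera_params, finish_job, tcp_to_grasp gives the robot as it stands.
- The arm moves only by the shell command python3 -m inch 'ROWS'. ROWS is JSON, a list of rows, each an object of numbers: "jaw": the closure in counts, from 0 (fully open) to 255 (shut); "x", "y", "z": the shift along the world's x, y, z normalised to -1 to 1, where 1 is 0.06 m; "ax", "ay", "az": the turn, a rotation vector about the world's x, y, z normalised to -1 to 1, where 1 is 10 degrees. A call has 1 to 12 rows; each row shifts and turns the pose as measured when the row begins; what a row does not reach is not made up. A row lasts 1/8 s, in which the tool goes at most 62.5 mm and 10.7 degrees, less where a joint would pass 70% of its speed; a pose out of reach is approached as far as the arm can. A call with a number of a shift or a turn outside -1 to 1 is refused whole. A call with a gripper value outside its range is refused whole. The fingers move at their own pace and stop on an object; the grip force is fixed at half the most. Time passes only in rows, so rows that do not move let the fingers close. It gives the time, the measured TCP pose, the force and the opening at its end, in the units of the state.
- sense(): the state, without advancing time (a new reading comes with each control period).
- capture(name): name is "scene" or "side" or "wrist"; returns the picture (420x560x3 uint8, red, green, blue); there is no depth.
- camera_params(name): a dict with "vfov" (degrees; the focal length in pixels is half the picture's height over the tangent of half this angle, whatever the lens; pixels are square), "cx", "cy" (the principal point, pixels), "R" (3x3) and "t" (3): a world point X has camera coordinates R X + t. Camera axes: x right, y down, z forward; pixel columns grow to the right and rows downward; lengths in m; the calibration is good to about 2 mm. A picture is of the moment at which its call begins: read the wrist's pose just before it. camera_params takes no time and is no camera call; for the wrist camera it gives the pose at the moment of the call.
- finish_job(): hands the job in, once; it reports no verdict.
The state is a dict: "time_s": time; "joints": joint angles; "joint_velocities": joint speeds; "effort": joint torques, N m; "tcp_pos": TCP position; "ee_rot": TCP orientation; "wrist_force": force on the tool from outside, world axes, zero at the start; "moment": the same for the moment, N m; "gripper_width": opening from 0.0 (shut) to 1.0 (fully open).
Only numpy, scipy, OpenCV 4.12 (cv2) and the standard library are available. Lean on these libraries where they do the work, as an engineer would, in place of code of your own. Each camera call takes 0.05 s, during which the arm holds its last target.

TASK

The key-cutting machine on the bench rocks because its far left foot, seen from the robot, hangs clear of the worktop. Push the loose wooden wedge with your fingertips, thin end first, from the left under that foot until it is snug and the machine no longer rocks, with its other three feet still down on the bench; then press down firmly on the bare far left corner of the machine's base to check that it stands firm, and let go. Do not pick up or lift the wedge or the machine, do not shove the machine out of its place, and leave everything else where it lies.

Things in the scene. Friction and masses are not known exactly. Their poses are not given: they have to be found in the camera images.
- machine: key-cutting machine, about 9 kg, loose, on four round rubber feet, one short. Base 260 (own x) by 320 mm (y), underside 24 and top 64 mm above the bench; on it, over 105 mm from its left edge, motor cover, spindle and vices up to 175 mm high. Origin on the bench under its middle; x to its far side, y to its left, z up. Some 10 N on its far left corner rocks it down by the gap under the short foot
- short_foot: the far left foot, 28 mm across, centred 25 mm inside the base's left and far edges; its underside hangs 5 to 8 mm above the bench (different each time). Origin at the centre of its underside; axes as the machine's. Fixed in height to the base
- wedge: loose wooden wedge, flat on the bench left of the machine: 140 mm long, 44 wide, 2 mm thick at the thin end, 18 at the thick end, 50 g. Origin at the middle of its underside; own x points to the thin end, z up. Slides with under 1 N; once it jams under the foot the push rises to some 10 N in 3 mm and 25 N in 6 mm; past about 10 mm it starts lifting the machine's other feet
- machine_corner (a point): the place to press: on the flat bare top of the base's far left corner, almost above the short foot, 64 mm above the bench; nothing else stands on the base within 70 mm of it
- screwdriver: a loose screwdriver, 190 mm long, black handle; a bystander, to be left alone; origin at the middle of its underside
- padlock: a small brass padlock lying flat, body 42 x 30 x 20 mm; a bystander, to be left alone; origin at the middle of its underside
- thread_spool: an upright grey thread spool, 42 mm across, 60 mm tall; a bystander, to be left alone; origin at the middle of its underside
- polish_tin: a round flat polish tin, 85 mm across, 27 mm tall; a bystander, to be left alone; origin at the middle of its underside
- heel_block: a black rubber heel block, 85 x 58 x 22 mm; a bystander, to be left alone; origin at the middle of its underside
- caliper: a digital caliper lying flat, 200 mm long, up to 13 mm thick; a bystander, to be left alone; origin at the middle of its underside
- balm_bottle: an upright blue bottle, 52 mm across, 150 mm tall; a bystander, to be left alone; origin at the middle of its underside
Things that resemble listed ones, but are neither listed nor needed, are in the scene too. Several things have the shape of the wedge; the one meant has the colours described above.

How it is judged:
By the outcome, as a careful person would: the job done as asked, in the order asked, and still so for the second after the job is handed in, with the robot touching nothing.
It also fails if it takes over 58 s, if anything falls off the work surface, if the arm or the gripper's body presses on something with over 40 N, if the wrist force passes 120 N, or if a joint passes its speed limit or range.

## Working session

There is one attempt and no reset: what is moved stays moved. The work goes in short steps, Python scripts to look and compute and a shell command to move; the robot and the scene stay as the last step left them, time stands still between calls to the robot, and variables do not carry over. Pictures are saved under pics/ and viewed, and the job is handed in when it is done.

```bash
ls; mkdir -p pics
python3 - <<'E'
from station import *
import cv2,numpy as np
for n in("scene","side","wrist"):
    p=camera_params(n);im=capture(n);cv2.imwrite(f"pics/{n}0.png",im[:,:,::-1])
    print(n,{k:np.round(v,4).tolist() for k,v in p.items() if not isinstance(v,str)})
s=sense();print(s['time_s'],s['tcp_pos'],np.round(s['ee_rot'],3),s['gripper_width'],s['wrist_force'],tcp_to_grasp)
E
```

```text
pics
scene {'vfov': 42.5212, 'cx': 282.8052, 'cy': 201.2358, 'R': [[0.6961, 0.7179, -0.007], [0.5851, -0.5729, -0.5739], [-0.416, 0.3954, -0.8189]], 't': [-0.2593, -0.2814, 1.6729]}
side {'vfov': 47.533, 'cx': 278.2116, 'cy': 203.2257, 'R': [[-0.816, -0.5778, 0.0155], [-0.3266, 0.4388, -0.8371], [0.4769, -0.6882, -0.5468]], 't': [0.3393, 0.2663, 1.2343]}
wrist {'vfov': 59.07, 'cx': 278.3222, 'cy': 207.7277, 'R': [[-0.4443, 0.8959, 0.0011], [0.8587, 0.4255, 0.2858], [0.2556, 0.1279, -0.9583]], 't': [0.6244, -0.034, 0.3911]}
0.15 [ 0.27714564 -0.55962716  0.18810755] [[-0.896 -0.444 -0.001]
 [-0.444  0.896  0.001]
 [ 0.     0.002 -1.   ]] 1.0014021706977043 [ 0.47228747 -0.42401756  0.10496325] -0.0187
```

View pics/scene0.png

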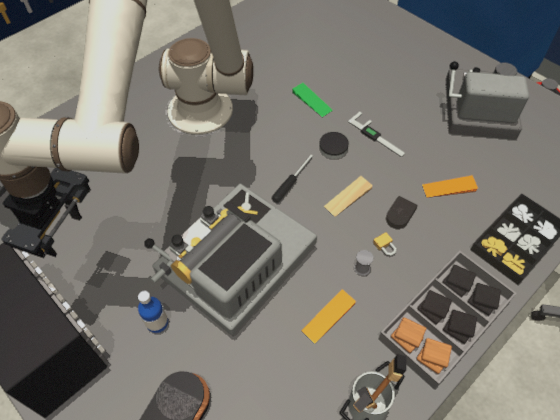

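View pics/side0.png

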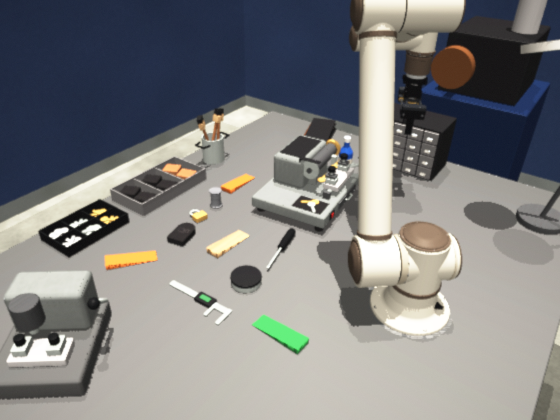

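View pics/wrist0.png

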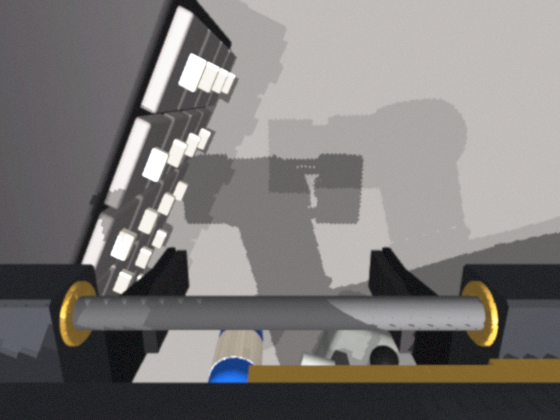

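Wedge-shaped candidates in the scene picture are tan wood (348,196), orange (330,316), orange (450,187) and green (312,100). By the description it is the tan wooden one. I'm checking it in a close crop.

```bash
cat > h.py <<'E'
import numpy as np,cv2
from station import *
from scipy.optimize import least_squares
def K(p):
    f=210/np.tan(np.radians(p['vfov']/2)); return f
def proj(p,X):
    c=np.asarray(X)@np.array(p['R']).T+p['t']; f=K(p)
    return np.stack([p['cx']+f*c[...,0]/c[...,2],p['cy']+f*c[...,1]/c[...,2]],-1)
def onz(p,uv,z):
    R=np.array(p['R']);t=np.array(p['t']);f=K(p)
    d=R.T@np.array([(uv[0]-p['cx'])/f,(uv[1]-p['cy'])/f,1]);o=-R.T@t
    return o+d*(z-o[2])/d[2]
def tri(ps,uvs):
    A=[];b=[]
    M=np.zeros((3,3));v=np.zeros(3)
    for p,uv in zip(ps,uvs):
        R=np.array(p['R']);o=-R.T@np.array(p['t']);f=K(p)
        d=R.T@np.array([(uv[0]-p['cx'])/f,(uv[1]-p['cy'])/f,1]);d/=np.linalg.norm(d)
        P=np.eye(3)-np.outer(d,d);M+=P;v+=P@o
    return np.linalg.solve(M,v)
def crop(im,x0,y0,x1,y1,s,fn):
    c=im[y0:y1,x0:x1,::-1]
    c=cv2.resize(c,None,fx=s,fy=s,interpolation=cv2.INTER_CUBIC)
    for x in range((x0+9)//10*10,x1,10):
        cv2.putText(c,str(x),(int((x-x0)*s),8),0,.28,(0,255,255),1);c[:12:,int((x-x0)*s)]=(0,255,255)
    for y in range((y0+9)//10*10,y1,10):
        cv2.putText(c,str(y),(0,int((y-y0)*s)),0,.28,(0,255,255),1)
    cv2.imwrite(fn,c)
E
python3 - <<'E'
from h import *
a=cv2.imread('pics/scene0.png')[:,:,::-1];b=cv2.imread('pics/side0.png')[:,:,::-1]
crop(a,270,150,400,240,6,'pics/c1.png')
crop(b,190,160,340,260,5,'pics/c2.png')
crop(a,140,170,330,340,3.4,'pics/c3.png')
E
```

```text
(no output)
```

View pics/c1.png

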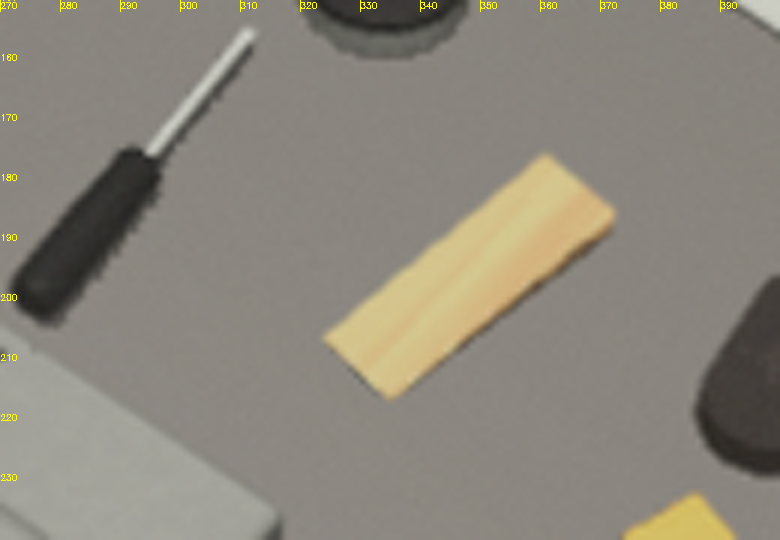

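View pics/c2.png

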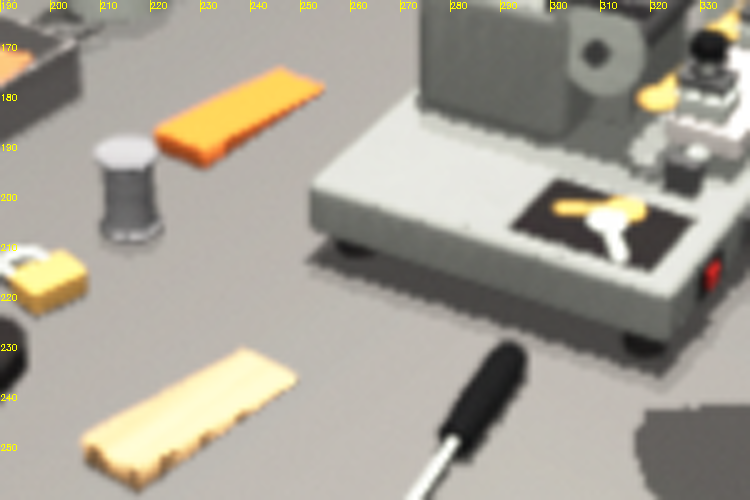

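View pics/c3.png

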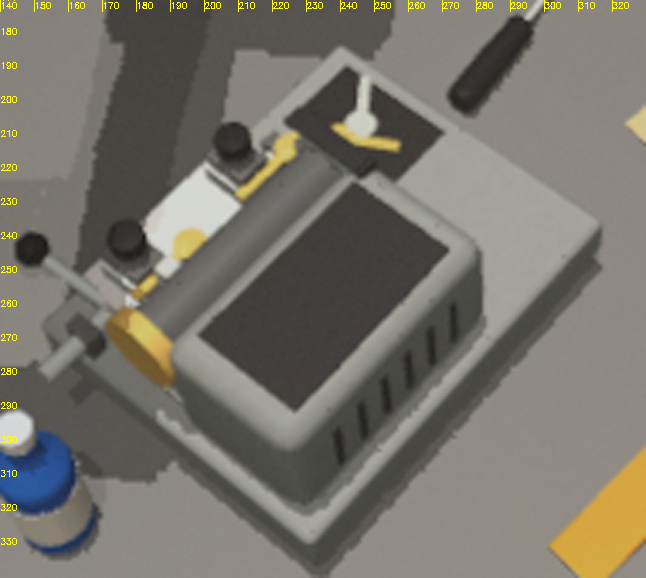

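```bash
cat >> h.py <<'E'
def T(x,y,yaw,P):
    c,s=np.cos(yaw),np.sin(yaw);P=np.asarray(P,float)
    return np.stack([x+c*P[:,0]-s*P[:,1],y+s*P[:,0]+c*P[:,1],P[:,2]],-1)
def fit(obs,x0):
    # obs list (params, Ps, uvs)
    def r(q): return np.concatenate([(proj(p,T(*q,P))-np.array(uv)).ravel() for p,P,uv in obs])
    s=least_squares(r,x0);return s.x,r(s.x).reshape(-1,2)
E
python3 - <<'E'
from h import *
ps=camera_params('scene');pd=camera_params('side')
# machine: FL, NL, FR top corners
FL=[.13,.16,.064];NL=[-.13,.16,.064];FR=[.13,-.16,.064]
print('tri FL',tri([ps,pd],[(315.8,236),(251,197.5)]),'NL',tri([ps,pd],[(240.3,185.5),(325,219)]))
q,r=fit([(ps,[FL,NL,FR],[(315.8,236),(240.3,185.5),(232,329)]),(pd,[FL,NL],[(251,197.5),(325,219)])],[.6,.0,0])
print('machine',q,np.degrees(q[2]));print(r.round(1))
print('footC',T(*q,[[.105,.135,0],[.13,.16,.064],[.105,.16,0]]))
# wedge
tl=[.07,.022,.002];tr=[.07,-.022,.002];kl=[-.07,.022,.018];kr=[-.07,-.022,.018]
u={ 'a':(324,206.5),'b':(335,216.5),'c':(361,175.8),'d':(372.5,185.5)}
for k,v in u.items(): print(k,onz(ps,v,.002 if k in'ab' else .018))
v={'thinfar':(228,230),'thinnear':(239,236)}
# side: thin end upper right: (228.5,230) left, (239,236) right ; thick: (206,247.5) left,(217.5,255)bottom top-edge
uvd=[(229,230),(249,235.5),(206.5,247.5),(217.5,254.5)]
for x in uvd: print(onz(pd,x,.01))
E
```

```text
tri FL [ 0.59200141 -0.09636676  0.05884884] NL [ 0.33908862 -0.12971149  0.05947238]
machine [ 0.48413056 -0.26876391  0.12462049] 7.140227858768207
[[ 1.7 -1.3]
 [-1.6 -3. ]
 [-0.9  2.4]
 [-0.4 -1.1]
 [-0.8 -0. ]]
footC [[ 0.57153602 -0.12175954  0.        ]
 [ 0.59323469 -0.09384596  0.064     ]
 [ 0.56842857 -0.09695342  0.        ]]
a [0.51956323 0.01266028 0.002     ]
b [0.56235976 0.01008049 0.002     ]
c [0.52725054 0.15266475 0.018     ]
d [0.57144884 0.14978491 0.018     ]
[0.57969657 0.03346154 0.01      ]
[0.51223937 0.01880122 0.01      ]
[0.57665555 0.13943066 0.01      ]
[0.52905738 0.14465415 0.01      ]
```

```bash
python3 - <<'E'
from h import *
ps=camera_params('scene');w=camera_params('wrist')
for n,uv,z in [('heel',(402,212),.02),('padlock',(384,243),.02),('spool',(364,260),.06),('tin',(334,142),.027),('cal a',(403,153),.01),('cal b',(352,122),.01),('orange2',(450,187),.01),('orange1',(330,316),.01),('bottle',(146,298),.15),('scr handle',(279,199),.02)]: print(n,onz(ps,uv,z).round(3))
print('cam offset in tool', np.array(sense()['ee_rot']).T@(-np.array(w['R']).T@np.array(w['t'])-sense()['tcp_pos']), np.array(sense()['ee_rot']).T@np.array(w['R'])[2])
E
python3 -m inch '[{"z":1,"jaw":255,"y":0.5},{"z":1,"x":0.3,"y":1,"az":1},{"x":0.4,"y":1,"az":1},{"x":0.4,"y":1,"az":1},{"x":0.4,"y":1,"az":1},{"x":0.4,"y":1,"az":1},{"x":0.4,"y":1,"az":1}]'
```

```text
heel [0.684 0.137 0.02 ]
padlock [0.711 0.03  0.02 ]
spool [ 0.719 -0.063  0.06 ]
tin [0.395 0.184 0.027]
cal a [0.554 0.307 0.01 ]
cal b [0.37  0.293 0.01 ]
orange2 [0.721 0.303 0.01 ]
orange1 [ 0.748 -0.209  0.01 ]
bottle [ 0.481 -0.509  0.15 ]
scr handle [ 0.426 -0.066  0.02 ]
cam offset in tool [ 7.88838493e-02 -9.03155967e-05 -1.95840427e-01] [-2.85887277e-01 -6.74155837e-04  9.58263017e-01]$[0]: bad value
```

```bash
python3 -m inch '[{"jaw":255,"x":0,"y":0.5,"z":1,"ax":0,"ay":0,"az":0},{"jaw":255,"x":0.3,"y":1,"z":1,"ax":0,"ay":0,"az":1},{"jaw":255,"x":0.4,"y":1,"z":0.3,"ax":0,"ay":0,"az":1},{"jaw":255,"x":0.4,"y":1,"z":0,"ax":0,"ay":0,"az":1},{"jaw":255,"x":0.4,"y":1,"z":0,"ax":0,"ay":0,"az":1},{"jaw":255,"x":0.4,"y":1,"z":0,"ax":0,"ay":0,"az":1}]'
```

```text
time_s: 0.9
tcp_pos: [0.3815, -0.2538, 0.3064]
ee_rot: [[-0.217, -0.976, -0.007], [-0.976, 0.217, -0.001], [0.003, 0.007, -1.0]]
wrist_force: [1.0, -0.1, 0.2]
gripper_width: 0.402
```

```bash
python3 -m inch '[{"jaw":255,"x":0.4,"y":1,"z":0,"ax":0,"ay":0,"az":1},{"jaw":255,"x":0.4,"y":1,"z":0,"ax":0,"ay":0,"az":1},{"jaw":255,"x":0.4,"y":1,"z":0,"ax":0,"ay":0,"az":0},{"jaw":255,"x":0.4,"y":1,"z":0,"ax":0,"ay":0,"az":0},{"jaw":255,"x":0.4,"y":1,"z":0,"ax":0,"ay":0,"az":0},{"jaw":255,"x":0.3,"y":0.5,"z":0,"ax":0,"ay":0,"az":0},{"jaw":255,"x":0,"y":0,"z":0,"ax":0,"ay":0,"az":0}]'
python3 - <<'E'
from h import *
import json
p=camera_params('wrist');im=capture('wrist');cv2.imwrite('pics/w1.png',im[:,:,::-1])
json.dump({k:np.array(v).tolist() for k,v in p.items()},open('w1.json','w'))
E
```

```text
time_s: 1.78
tcp_pos: [0.5135, 0.0724, 0.3051]
ee_rot: [[0.15, -0.989, -0.007], [-0.989, -0.15, -0.003], [0.002, 0.007, -1.0]]
wrist_force: [-0.5, -0.5, 0.4]
gripper_width: 0.005
```

View pics/w1.png

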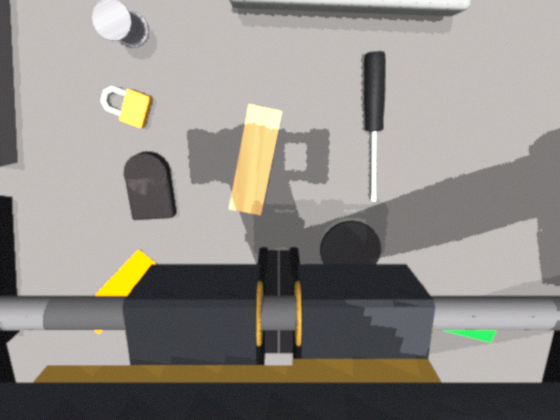

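The wrist view shows the wooden wedge with its thin end at (248–282, 105–110) and thick end at (229–262, 209–214). The machine's left edge is along the top.

Run:
```python
from h import *
a=cv2.imread('pics/w1.png')[:,:,::-1]
crop(a,220,95,295,222,4.6,'pics/c4.png')
crop(a,220,0,480,30,3,'pics/c5.png')
```

```text
(no output)
```

View pics/c4.png

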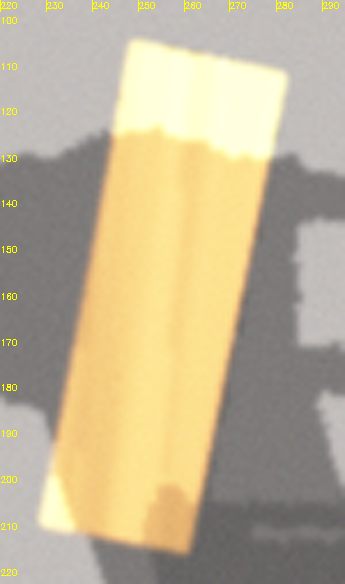

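View pics/c5.png

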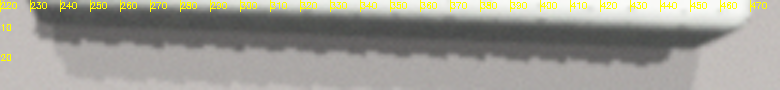

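Run:
```python
from h import *
import json
w=json.load(open('w1.json'));ps=camera_params('scene')
# wedge frame: x to thin, y left. thin pointing -y world => own y = +x world (far). image left = far
P=[[.07,.022,.002],[.07,-.022,.002],[-.07,.022,.018],[-.07,-.022,.018]]
uv=[(248,103.5),(282.3,111),(228.3,210),(261.3,215.8)]
q,r=fit([(w,P,uv)],[.545,.08,-1.6]);print(q,np.degrees(q[2]));print(r.round(1))
q2,r=fit([(w,P,uv),(ps,P,[(335,216.5),(324,206.5),(372.5,185.5),(361,175.8)])],[.545,.08,-1.6]);print(q2,np.degrees(q2[2]));print(r.round(1))
for a,b in zip(uv,[(335,216.5),(324,206.5),(372.5,185.5),(361,175.8)]): print(tri([w,ps],[a,b]).round(4))
print('edge',[proj(w,T(.4841,-.2688,.1246,[[.13,.16,.064],[-.13,.16,.064],[.13,.16,.024],[-.13,.16,.024]])).round(1)])
```

```text
[ 0.5417317   0.07871093 -1.62320279] -93.00266918474259
[[ 0.4  0.8]
 [-0.7  0.3]
 [ 0.7 -0.8]
 [-0.5 -0.5]]
[ 0.54240771  0.07922008 -1.62475985] -93.09188197347652
[[-0.1  1.1]
 [-1.2  0.7]
 [ 0.1 -0.6]
 [-1.1 -0.2]
 [-1.   0. ]
 [-1.3 -0.2]
 [-1.4 -0.3]
 [-1.4 -0.1]]
[0.5618 0.0079 0.0038]
[0.5174 0.0111 0.0018]
[0.5693 0.1512 0.014 ]
[0.5241 0.1537 0.0133]
edge [array([[225.4,   1.5],
       [469.8,   9.2],
       [229.9,  10.1],
       [452.6,  17.1]])]
```

```bash
python3 -m inch '[{"jaw":255,"x":0,"y":-1,"z":0,"ax":0,"ay":0,"az":-0.15},{"jaw":255,"x":0,"y":-1,"z":0,"ax":0,"ay":0,"az":0},{"jaw":255,"x":0,"y":-0.5,"z":0,"ax":0,"ay":0,"az":0},{"jaw":255,"x":0,"y":0,"z":0,"ax":0,"ay":0,"az":0}]'
python3 - <<'E'
from h import *
import json
p=camera_params('wrist');im=capture('wrist');cv2.imwrite('pics/w2.png',im[:,:,::-1])
json.dump({k:np.array(v).tolist() for k,v in p.items()},open('w2.json','w'))
print(proj(p,T(.4841,-.2688,.1246,[[.13,.16,.064],[-.13,.16,.064],[.13,.16,.024],[-.13,.16,.024],[.13,0,.064]])).round(1))
E
```

```text
time_s: 2.33
tcp_pos: [0.5095, -0.0853, 0.3053]
ee_rot: [[0.121, -0.993, -0.008], [-0.993, -0.121, -0.004], [0.003, 0.008, -1.0]]
wrist_force: [0.5, 0.1, -0.3]
gripper_width: 0.008
[[206.6 151.3]
 [427.  150.4]
 [212.1 147. ]
 [414.8 146.2]
 [197.8  -0.9]]
```

View pics/w2.png

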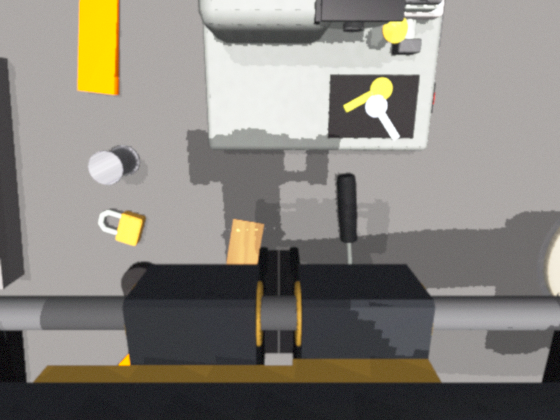

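Run:
```python
from h import *
a=cv2.imread('pics/w2.png')[:,:,::-1]
crop(a,190,0,450,165,3,'pics/c6.png')
```

```text
(no output)
```

View pics/c6.png

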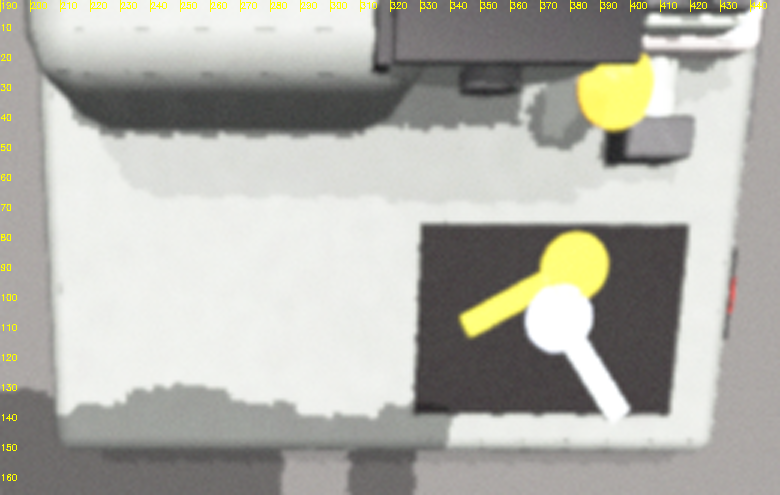

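Run:
```python
from h import *
import json
w=json.load(open('w2.json'));ps=camera_params('scene');pd=camera_params('side')
FL=[.13,.16,.064];NL=[-.13,.16,.064];FR=[.13,-.16,.064]
q,r=fit([(w,[FL,NL],[(209.3,150),(427.8,149.5)])],[.48,-.27,.12]);print(q,np.degrees(q[2]),r.round(1))
q,r=fit([(w,[FL,NL,FL,NL],[(209.3,150),(427.8,149.5)]*2),(ps,[FL,NL,FR],[(315.8,236),(240.3,185.5),(232,329)]),(pd,[FL,NL],[(251,197.5),(325,219)])],[.6,.0,0])
print(q,np.degrees(q[2]),r.round(1))
print('foot',T(*q,[[.105,.135,0],[.13,.16,.064],[.105,.16,0],[.105,.149,0]]).round(4))
ang=q[2];d=np.array([np.sin(ang),-np.cos(ang)]);print('dir',d)
f=T(*q,[[.105,.135,0]])[0,:2]
for y in [.2,.15,.1,.08,0]: print(y,f[0]+d[0]*(y-f[1])/d[1])
print(tri([w,ps],[(209.3,150),(315.8,236)]),tri([w,ps],[(427.8,149.5),(240.3,185.5)]))
```

```text
[ 0.48188345 -0.27030233  0.12254716] 7.021435343319227 [[-1.1  0.1]
 [ 1.1  0.1]]
[ 0.48268885 -0.26996566  0.12521009] 7.174009626527833 [[-1.4  0.6]
 [ 0.7  0. ]
 [-1.4  0.6]
 [ 0.7  0. ]
 [ 0.9 -1.4]
 [-2.3 -3. ]
 [-1.7  2.3]
 [ 0.2 -1.1]
 [-0.1 -0. ]]
foot [[ 0.57   -0.1229  0.    ]
 [ 0.5917 -0.095   0.064 ]
 [ 0.5669 -0.0981  0.    ]
 [ 0.5683 -0.109   0.    ]]
dir [ 0.12488318 -0.99217145]
0.2 0.5293634355234966
0.15 0.5356568629183823
0.1 0.541950290313268
0.08 0.5444676612712223
0 0.5545371451030393
[ 0.59074124 -0.09556519  0.05723962] [ 0.33261621 -0.12455031  0.04973607]
```

```bash
python3 -m inch '[{"jaw":225,"x":0.1,"y":1,"z":0,"ax":0.02,"ay":-0.04,"az":0.02},{"jaw":225,"x":0.1,"y":1,"z":0,"ax":0,"ay":0,"az":0},{"jaw":225,"x":0.1,"y":1,"z":0,"ax":0,"ay":0,"az":0},{"jaw":225,"x":0.1,"y":1,"z":0,"ax":0,"ay":0,"az":0},{"jaw":225,"x":0,"y":0.5,"z":-0.5,"ax":0,"ay":0,"az":0},{"jaw":225,"x":0,"y":0,"z":-1,"ax":0,"ay":0,"az":0},{"jaw":225,"x":0,"y":0,"z":-1,"ax":0,"ay":0,"az":0},{"jaw":225,"x":0,"y":0,"z":0,"ax":0,"ay":0,"az":0}]'
```

```text
time_s: 3.38
tcp_pos: [0.5289, 0.1975, 0.1547]
ee_rot: [[0.128, -0.992, 0.005], [-0.992, -0.128, 0.004], [-0.003, -0.005, -1.0]]
wrist_force: [0.2, -0.1, -0.2]
gripper_width: 0.116
```

```bash
python3 -m inch '[{"jaw":225,"x":0.08,"y":-0.2,"z":-0.8,"ax":-0.01,"ay":0.02,"az":0},{"jaw":225,"x":0,"y":0,"z":-0.8,"ax":0,"ay":0,"az":0},{"jaw":225,"x":0,"y":0,"z":-0.5,"ax":0,"ay":0,"az":0},{"jaw":225,"x":0,"y":0,"z":-0.1,"ax":0,"ay":0,"az":0},{"jaw":225,"x":0,"y":0,"z":0,"ax":0,"ay":0,"az":0}]'
```

```text
time_s: 4.0
tcp_pos: [0.5451, 0.1924, 0.0357]
ee_rot: [[0.135, -0.99, 0.028], [-0.991, -0.135, 0.014], [-0.01, -0.029, -1.0]]
wrist_force: [0.1, -0.0, 0.4]
gripper_width: 0.115
```

```bash
python3 -m inch '[{"jaw":225,"x":-0.18,"y":-0.1,"z":-0.2,"ax":-0.06,"ay":0.13,"az":-0.03},{"jaw":225,"x":0,"y":0,"z":0,"ax":0,"ay":0,"az":0}]'
```

```text
time_s: 4.25
tcp_pos: [0.5356, 0.1874, 0.0265]
ee_rot: [[0.13, -0.992, 0.009], [-0.992, -0.13, 0.006], [-0.005, -0.009, -1.0]]
wrist_force: [0.2, 0.3, 0.0]
gripper_width: 0.118
```

```bash
python3 -m inch '[{"jaw":225,"x":-0.03,"y":-0.05,"z":-0.33,"ax":-0.03,"ay":0.05,"az":-0.03},{"jaw":225,"x":0,"y":0,"z":0,"ax":0,"ay":0,"az":0}]'
python3 - <<'E'
from h import *
import json
p=camera_params('wrist');im=capture('wrist');cv2.imwrite('pics/w3.png',im[:,:,::-1])
cv2.imwrite('pics/s3.png',cv2.resize(capture('scene')[150:300,260:420,::-1],None,fx=4,fy=4,interpolation=2))
E
```

```text
time_s: 4.5
tcp_pos: [0.534, 0.1844, 0.0064]
ee_rot: [[0.124, -0.992, 0.001], [-0.992, -0.124, 0.001], [-0.001, -0.001, -1.0]]
wrist_force: [-0.3, 0.1, 0.2]
gripper_width: 0.116
```

View pics/w3.png

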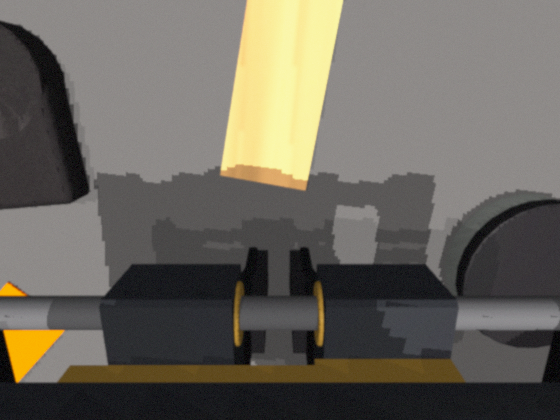

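View pics/s3.png

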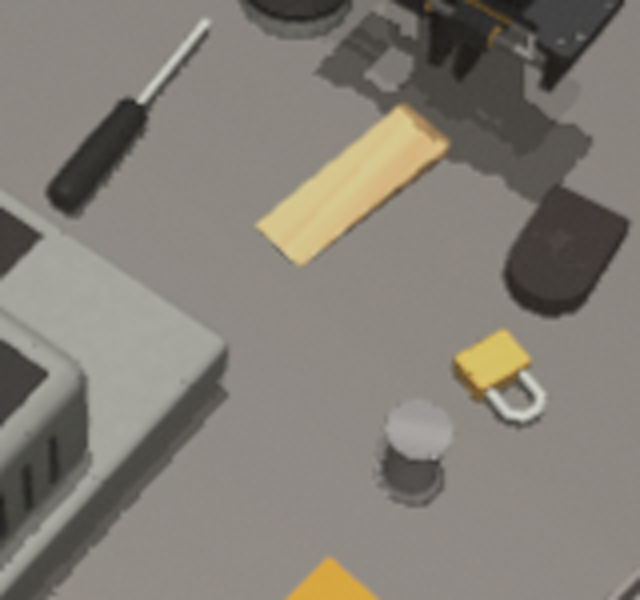

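```bash
python3 -m inch '[{"jaw":225,"x":0.025,"y":-0.2,"z":0,"ax":0,"ay":0,"az":0},{"jaw":225,"x":0.025,"y":-0.2,"z":0,"ax":0,"ay":0,"az":0},{"jaw":225,"x":0.025,"y":-0.2,"z":0,"ax":0,"ay":0,"az":0},{"jaw":225,"x":0,"y":0,"z":0,"ax":0,"ay":0,"az":0}]'
python3 - <<'E'
from h import *
im=capture('wrist');cv2.imwrite('pics/w4.png',im[:,:,::-1])
E
```

```text
time_s: 5.1
tcp_pos: [0.5409, 0.1465, 0.0087]
ee_rot: [[0.125, -0.992, 0.005], [-0.992, -0.125, 0.003], [-0.003, -0.006, -1.0]]
wrist_force: [-0.6, 0.2, -0.3]
gripper_width: 0.116
```

View pics/w4.png

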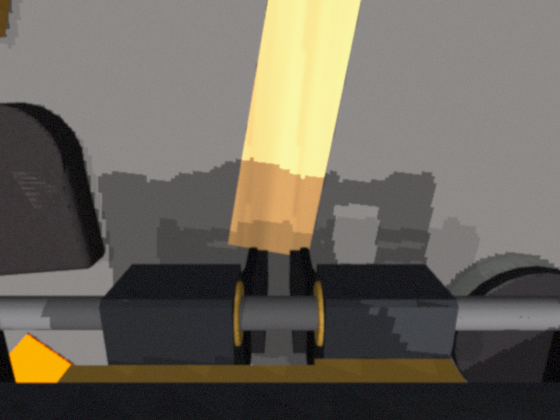

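```bash
python3 -m inch '[{"jaw":225,"x":-0.12,"y":0.06,"z":-0.03,"ax":0,"ay":0.03,"az":0},{"jaw":225,"x":0,"y":-0.2,"z":0,"ax":0,"ay":0,"az":0},{"jaw":225,"x":0.02,"y":-0.2,"z":0,"ax":0,"ay":0,"az":0},{"jaw":225,"x":0,"y":0,"z":0,"ax":0,"ay":0,"az":0}]'
python3 - <<'E'
from h import *
im=capture('wrist');cv2.imwrite('pics/w5.png',im[:,:,::-1])
E
```

```text
time_s: 5.65
tcp_pos: [0.5343, 0.1257, 0.0069]
ee_rot: [[0.126, -0.992, -0.0], [-0.992, -0.126, 0.004], [-0.003, -0.0, -1.0]]
wrist_force: [-0.2, 1.2, -0.6]
gripper_width: 0.118
```

View pics/w5.png

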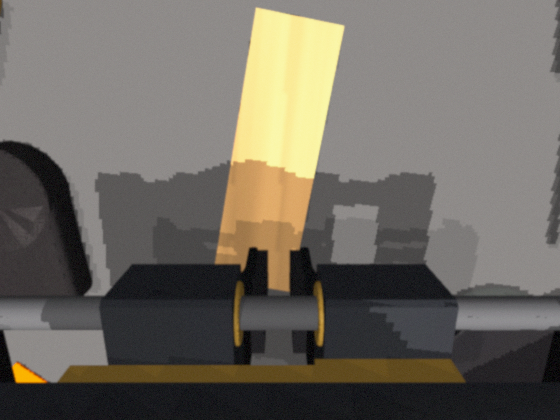

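Run:
```python
from h import *
im=capture('wrist');p=camera_params('wrist')
a,b=onz(p,(257,8.5),.002),onz(p,(344,25),.002);print(a,b,np.degrees(np.arctan2(*(b-a)[:2][::-1])))
s=sense();R=np.array(s['ee_rot']);t=np.array(s['tcp_pos'])
# project TCP-frame points: fingertips
for P in [(0,.005,0),(0,-.005,0),(-.0095,.005,0),(.0095,.005,0),(.0095,.02,0),(.0095,-.02,0)]: print(P,proj(p,(R@np.array(P)+t)).round(0))
print(s['wrist_force'])
cv2.imwrite('pics/s5.png',cv2.resize(capture('scene')[130:230,290:420,::-1],None,fx=5,fy=5,interpolation=2))
```

```text
[0.5600302  0.00832938 0.002     ] [0.51677577 0.01013178 0.002     ] 177.61388450082902
(0, 0.005, 0) [287. 243.]
(0, -0.005, 0) [269. 242.]
(-0.0095, 0.005, 0) [287. 258.]
(0.0095, 0.005, 0) [287. 227.]
(0.0095, 0.02, 0) [314. 227.]
(0.0095, -0.02, 0) [242. 227.]
[0.89330977 0.02524701 0.41966908]
```

View pics/s5.png

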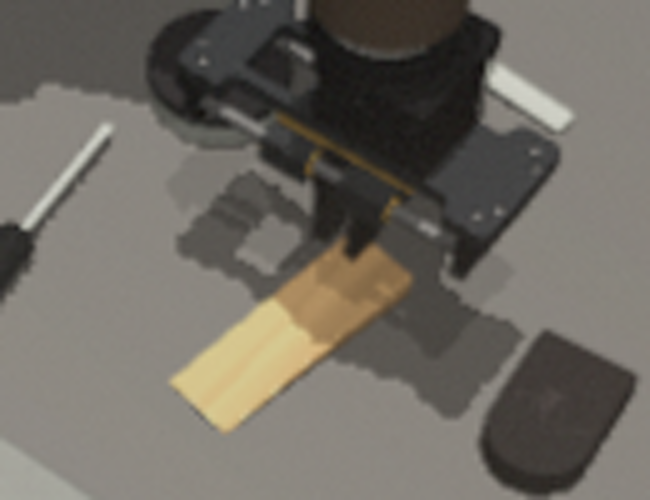

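Run:
```python
from h import *
a=capture('side');b=capture('scene');p=camera_params('side');ps=camera_params('scene');w=camera_params('wrist')
s=sense();R=np.array(s['ee_rot']);t=np.array(s['tcp_pos'])
q=(.542,.079,np.radians(-93))
W=T(*q,[[.07,.022,.002],[.07,-.022,.002],[-.07,-.022,.018],[-.07,.022,.018],[-.07,.022,0],[-.07,-.022,0]])
F=[R@np.array(P)+t for P in [(0,.005,0),(0,-.005,0),(0,.02,0),(0,-.02,0),(.0095,0,0),(-.0095,0,0),(0,0,-.04)]]
for im,pp,n in((a,p,'d'),(b,ps,'s')):
    u=proj(pp,W);c=u.mean(0).astype(int)
    x0,y0=c[0]-50,c[1]-50
    im=cv2.resize(np.ascontiguousarray(im[y0:y0+90,x0:x0+110,::-1]),None,fx=7,fy=7,interpolation=2)
    for k,pt in enumerate(u):cv2.circle(im,tuple(((pt-[x0,y0]+.5)*7).astype(int)),3,(255,0,0),-1)
    for pt in proj(pp,np.array(F)):cv2.circle(im,tuple(((pt-[x0,y0]+.5)*7).astype(int)),3,(0,0,255),-1)
    im=im[:600];cv2.imwrite(f'pics/{n}6.png',im)
print(s['tcp_pos'],s['wrist_force'],s['time_s'])
```

```text
[0.53455841 0.12679198 0.00694856] [-0.14302501 -0.12144591  0.32249161] 5.9
```

View pics/d6.png

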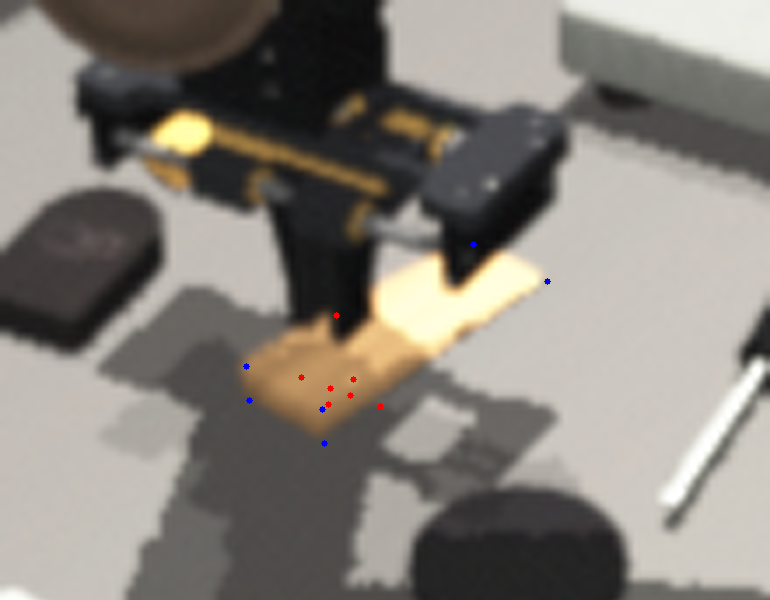

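View pics/s6.png

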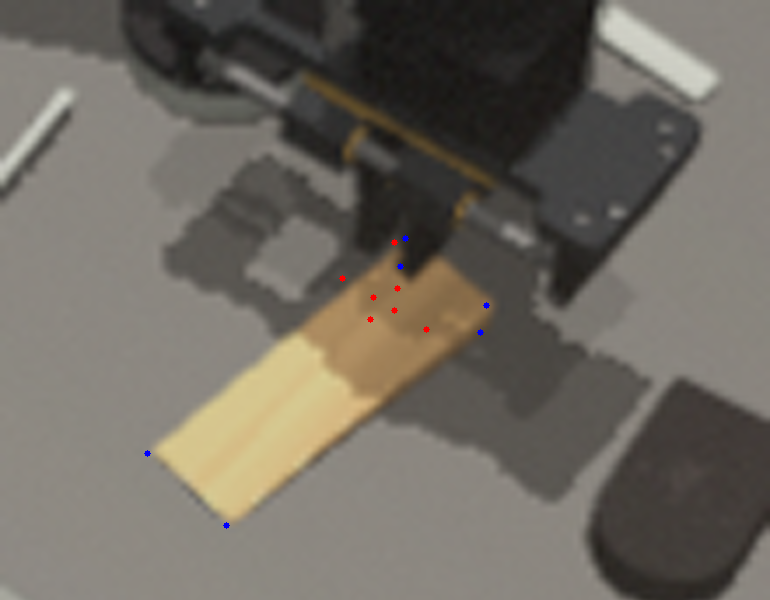

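Run:
```python
from h import *
p=camera_params('side');ps=camera_params('scene')
q=(.542,.079,np.radians(-93))
W=T(*q,[[.07,.022,.002],[.07,-.022,.002],[-.07,-.022,.018],[-.07,.022,.018],[-.07,.022,0],[-.07,-.022,0]])
o=[]
for pp in(p,ps):
    c=proj(pp,W).mean(0).astype(int);o.append(c-50)
f=lambda k,uv:np.array(uv)/7-.5+o[k]
# far finger tip: scene lowest point (413,278); side lowest (343,338)
print(tri([p,ps],[f(0,(343,338)),f(1,(413,278))]))
print(tri([p,ps],[f(0,(305,320)),f(1,(413,278))]))
s=sense();R=np.array(s['ee_rot']);print(s['tcp_pos'],s['joints'])
w=camera_params('wrist');print(-np.array(w['R']).T@w['t'], R.T@(-np.array(w['R']).T@w['t']-s['tcp_pos']))
```

```text
[0.54057334 0.12481995 0.03168483]
[0.5490187  0.12636897 0.03783441]
[0.53455841 0.12679198 0.00694856] [ 30.14192689  26.30628695 -22.93698649  -0.26417289 -40.62468024
 -22.62523783]
[0.54453887 0.04776413 0.20250436] [ 7.89385458e-02 -2.38897669e-05 -1.95846327e-01]
```

Run:
```python
from h import *
w=camera_params('wrist');s=sense();R=np.array(s['ee_rot']);t=np.array(s['tcp_pos'])
for x in(-.0095,0,.0095):
  for z in(0,-.01,-.02,-.03): print(x,z,[proj(w,R@np.array([x,y,z])+t).round(0).tolist() for y in(.005,.013)])
a=cv2.imread('pics/w5.png')[:,:,::-1];crop(a,220,220,340,300,6,'pics/c7.png')
a=cv2.imread('pics/wrist0.png')[:,:,::-1];crop(a,120,220,440,370,2.4,'pics/c8.png')
```

```text
-0.0095 0 [[287.0, 258.0], [301.0, 258.0]]
-0.0095 -0.01 [[287.0, 265.0], [302.0, 265.0]]
-0.0095 -0.02 [[288.0, 274.0], [303.0, 274.0]]
-0.0095 -0.03 [[288.0, 283.0], [304.0, 283.0]]
0 0 [[287.0, 242.0], [301.0, 242.0]]
0 -0.01 [[287.0, 249.0], [302.0, 249.0]]
0 -0.02 [[288.0, 257.0], [303.0, 257.0]]
0 -0.03 [[288.0, 265.0], [305.0, 265.0]]
0.0095 0 [[287.0, 227.0], [301.0, 227.0]]
0.0095 -0.01 [[287.0, 233.0], [302.0, 233.0]]
0.0095 -0.02 [[288.0, 240.0], [304.0, 240.0]]
0.0095 -0.03 [[288.0, 247.0], [305.0, 247.0]]
```

View pics/c7.png

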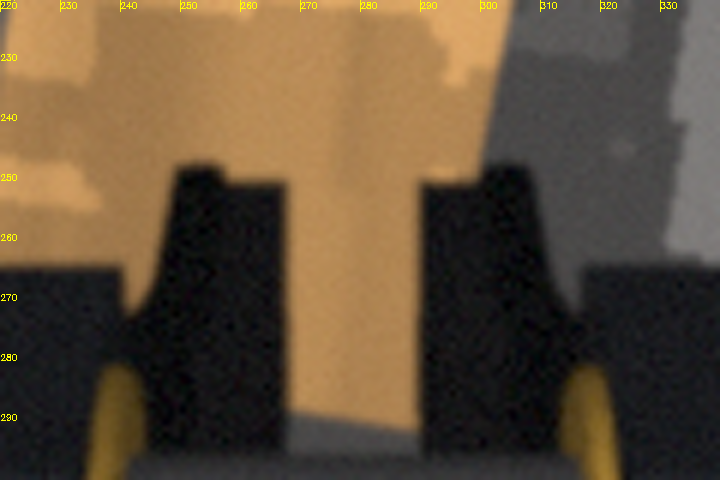

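View pics/c8.png

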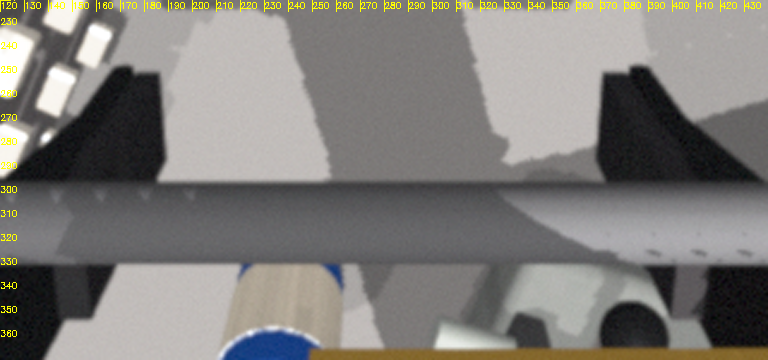

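The wrist, scene and side views agree that the real fingertips end about 25 mm above the reported TCP. They passed over the wedge, and it hasn't moved. I'll back off and go lower, watching the force.

```bash
python3 -m inch '[{"jaw":225,"x":-0.05,"y":0.5,"z":0.05,"ax":0,"ay":0,"az":0},{"jaw":225,"x":-0.05,"y":0.5,"z":0,"ax":0,"ay":0,"az":0},{"jaw":225,"x":0,"y":0,"z":-0.15,"ax":0,"ay":0,"az":0},{"jaw":225,"x":0,"y":0,"z":0,"ax":0,"ay":0,"az":0}]'
python3 -m inch '[{"jaw":225,"x":0,"y":0,"z":-0.1,"ax":0,"ay":0,"az":0},{"jaw":225,"x":0,"y":0,"z":0,"ax":0,"ay":0,"az":0}]'
```

```text
time_s: 6.4
tcp_pos: [0.5283, 0.1884, 0.0004]
ee_rot: [[0.127, -0.992, 0.0], [-0.992, -0.127, 0.004], [-0.004, -0.001, -1.0]]
wrist_force: [0.0, -0.3, 0.3]
gripper_width: 0.116
time_s: 6.65
tcp_pos: [0.5281, 0.1871, -0.0062]
ee_rot: [[0.126, -0.992, -0.001], [-0.992, -0.126, 0.003], [-0.003, 0.0, -1.0]]
wrist_force: [-0.3, 0.4, -1.2]
gripper_width: 0.117
```

```bash
python3 -m inch '[{"jaw":225,"x":0.05,"y":0,"z":-0.08,"ax":0,"ay":0,"az":0},{"jaw":225,"x":0,"y":0,"z":0,"ax":0,"ay":0,"az":0}]'
python3 -m inch '[{"jaw":225,"x":0.04,"y":0,"z":-0.06,"ax":0,"ay":0,"az":0},{"jaw":225,"x":0,"y":0,"z":0,"ax":0,"ay":0,"az":0}]'
python3 - <<'E'
from h import *
a=capture('side');b=capture('scene');w=capture('wrist')
crop(a,180,170,300,280,5,'pics/d7.png');crop(b,290,130,420,220,6,'pics/s7.png');cv2.imwrite('pics/w7.png',w[:,:,::-1])
print(sense()['wrist_force'])
E
```

```text
time_s: 6.9
tcp_pos: [0.5315, 0.1864, -0.0113]
ee_rot: [[0.125, -0.992, -0.001], [-0.992, -0.125, 0.003], [-0.003, 0.0, -1.0]]
wrist_force: [0.2, 0.4, -0.1]
gripper_width: 0.118
time_s: 7.15
tcp_pos: [0.5343, 0.1863, -0.015]
ee_rot: [[0.125, -0.992, -0.0], [-0.992, -0.125, 0.003], [-0.003, -0.0, -1.0]]
wrist_force: [-0.0, 0.1, 0.8]
gripper_width: 0.119
[ 0.17009867 -0.4144825   0.05596962]
```

View pics/d7.png

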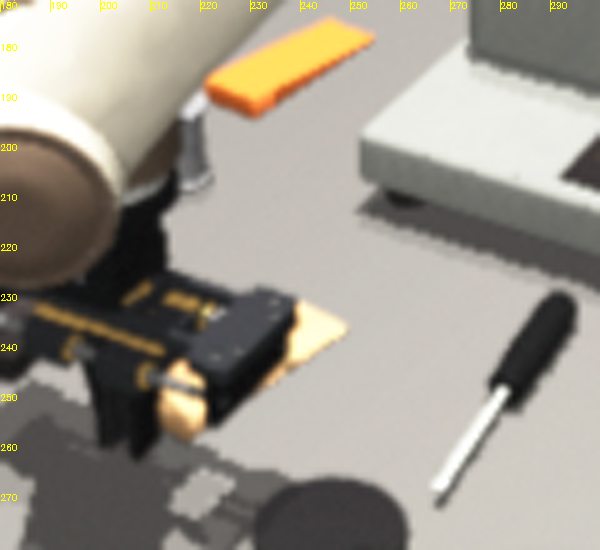

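View pics/w7.png

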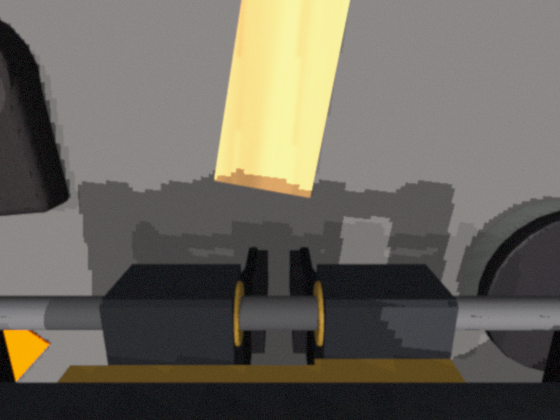

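View pics/s7.png

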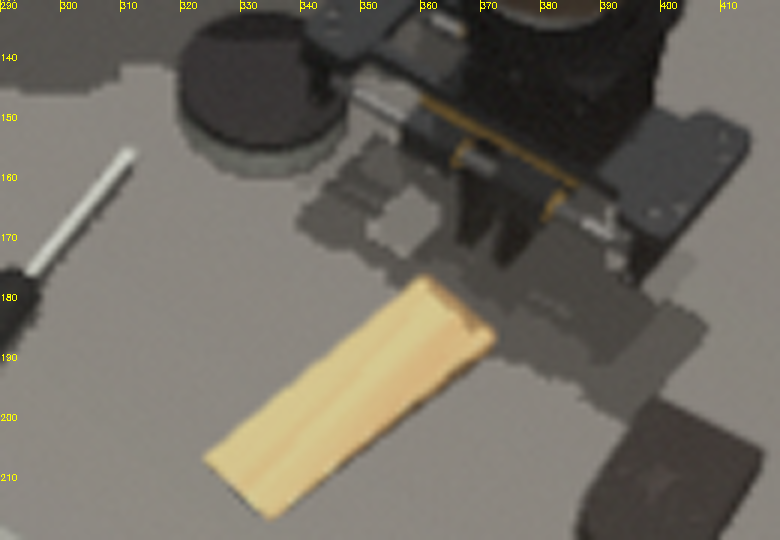

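Run:
```python
from h import *
p=camera_params('side');ps=camera_params('scene');s=sense()
print('far tip',tri([p,ps],[(201,259.5),(373,175)]), 'near',tri([p,ps],[(207,262),(366.5,171)]))
print('plate near',tri([p,ps],[(223,255),(339,151)]))
print(s['tcp_pos'])
print(onz(ps,(333,141),.027))
```

```text
far tip [0.54836059 0.18714788 0.00998975] near [0.52671111 0.18507454 0.01019198]
plate near [0.45910535 0.16474689 0.05565195]
[ 0.53430732  0.18648272 -0.01465515]
[0.39062454 0.18494997 0.027     ]
```

```bash
python3 -m inch '[{"jaw":225,"x":0,"y":-0.15,"z":-0.08,"ax":0,"ay":0,"az":0},{"jaw":225,"x":0,"y":-0.2,"z":0,"ax":0,"ay":0,"az":0},{"jaw":225,"x":0.02,"y":-0.2,"z":0,"ax":0,"ay":0,"az":0},{"jaw":225,"x":0.02,"y":-0.15,"z":0,"ax":0,"ay":0,"az":0},{"jaw":225,"x":0,"y":0,"z":0,"ax":0,"ay":0,"az":0}]'
python3 - <<'E'
from h import *
im=capture('wrist');cv2.imwrite('pics/w8.png',im[:,:,::-1])
E
```

```text
time_s: 7.92
tcp_pos: [0.5366, 0.1409, -0.0196]
ee_rot: [[0.124, -0.992, 0.0], [-0.992, -0.124, 0.004], [-0.003, -0.001, -1.0]]
wrist_force: [-1.0, -0.7, 0.5]
gripper_width: 0.114
```

View pics/w8.png

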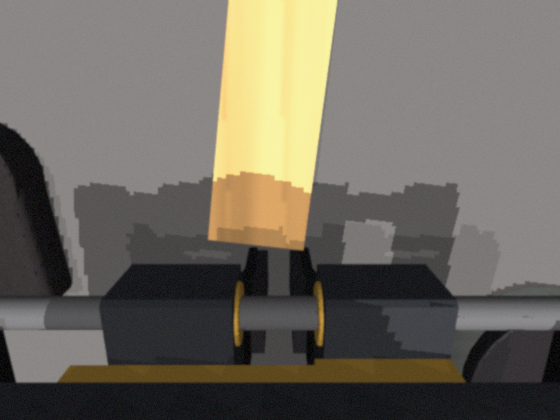

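```bash
python3 -m inch '[{"jaw":225,"x":0.02,"y":-0.2,"z":0,"ax":0,"ay":0,"az":0},{"jaw":225,"x":0.02,"y":-0.2,"z":0,"ax":0,"ay":0,"az":0},{"jaw":225,"x":0,"y":0,"z":0,"ax":0,"ay":0,"az":0}]'
python3 - <<'E'
from h import *
im=capture('wrist');cv2.imwrite('pics/w9.png',im[:,:,::-1])
E
```

```text
time_s: 8.35
tcp_pos: [0.5393, 0.1159, -0.0195]
ee_rot: [[0.125, -0.992, 0.001], [-0.992, -0.125, 0.004], [-0.004, -0.001, -1.0]]
wrist_force: [1.1, -0.5, -1.0]
gripper_width: 0.124
```

View pics/w9.png

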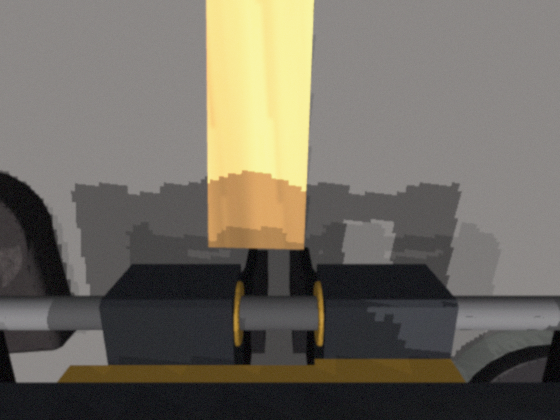

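Run:
```python
from h import *
w=camera_params('wrist');s=sense();R=np.array(s['ee_rot']);t=np.array(s['tcp_pos'])
a,b=onz(w,(207.5,247),.018),onz(w,(304.5,248.5),.018);m=(a+b)/2
c,e=onz(w,(206.5,50),.009),onz(w,(313,50),.009)
print(a,b,np.linalg.norm(a-b),m,(c+e)/2)
f=np.array([.570,-.1229]);n=np.array([.992,.125])
for q in(m,(c+e)/2): print('lateral',(q[:2]-f)@n)
print('tool lat',(t[:2]-f)@n)
b2=capture('scene');ps=camera_params('scene');crop(b2,260,150,390,240,6,'pics/s9.png')
```

```text
[0.57322397 0.10750504 0.018     ] [0.52881542 0.10260084 0.018     ] 0.04467852725221202 [0.55101969 0.10505294 0.018     ] [0.55928085 0.02011251 0.009     ]
lateral 0.009665653152145164
lateral 0.007243170025215587
tool lat -0.00045614446971123726
```

View pics/s9.png

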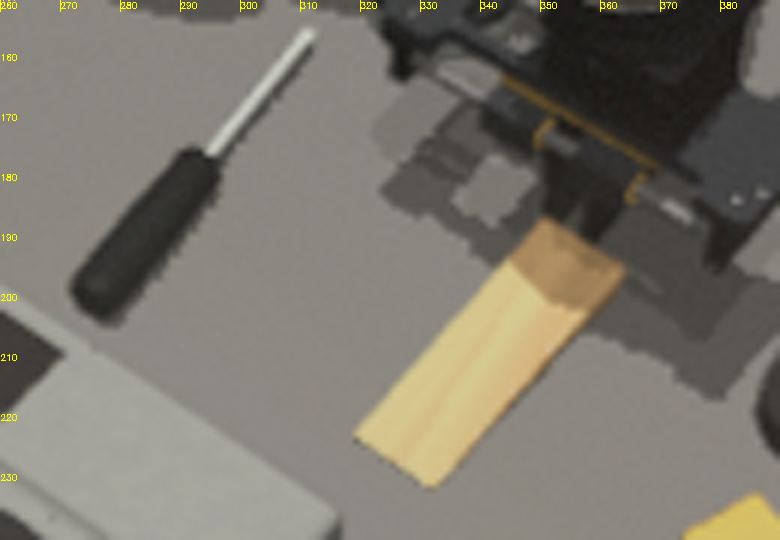

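```bash
python3 -m inch '[{"jaw":225,"x":0,"y":0.1,"z":0.5,"ax":0,"ay":0,"az":0},{"jaw":225,"x":0,"y":0,"z":0.5,"ax":0,"ay":0,"az":0},{"jaw":225,"x":0.6,"y":-0.5,"z":0,"ax":0,"ay":0,"az":0},{"jaw":225,"x":0.6,"y":-0.5,"z":0,"ax":0,"ay":0,"az":0},{"jaw":225,"x":0,"y":0,"z":0,"ax":0,"ay":0,"az":0},{"jaw":225,"x":0,"y":0,"z":0,"ax":0,"ay":0,"az":0}]'
```

```text
time_s: 9.2
tcp_pos: [0.6129, 0.0632, 0.0427]
ee_rot: [[0.13, -0.992, 0.001], [-0.992, -0.13, 0.003], [-0.003, -0.002, -1.0]]
wrist_force: [0.2, 0.3, 1.0]
gripper_width: 0.117
```

```bash
python3 -m inch '[{"jaw":225,"x":0,"y":-0.08,"z":-0.5,"ax":0,"ay":0,"az":-0.03},{"jaw":225,"x":0,"y":0,"z":-0.35,"ax":0,"ay":0,"az":0},{"jaw":225,"x":0,"y":0,"z":0,"ax":0,"ay":0,"az":0}]'
python3 - <<'E'
from h import *
im=capture('wrist');cv2.imwrite('pics/w10.png',im[:,:,::-1])
t=np.array(sense()['tcp_pos']);f=np.array([.570,-.1229]);n=np.array([.992,.125]);print(t,(t[:2]-f)@n)
E
```

```text
time_s: 9.57
tcp_pos: [0.6109, 0.0606, -0.0089]
ee_rot: [[0.128, -0.992, 0.001], [-0.992, -0.128, 0.004], [-0.003, -0.002, -1.0]]
wrist_force: [0.1, 0.3, -0.2]
gripper_width: 0.118
[ 0.61186089  0.06084205 -0.00789053] 0.06449376152566123
```

View pics/w10.png

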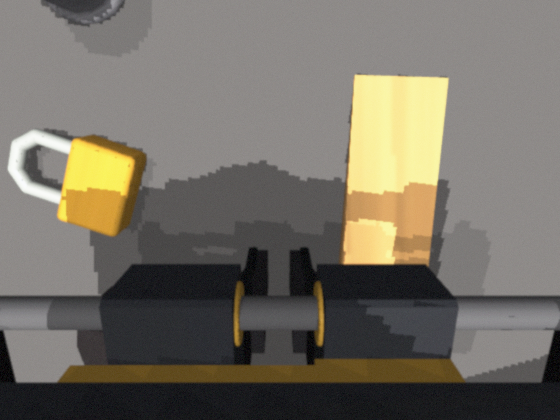

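```bash
python3 - <<'E'
from h import *
w=camera_params('wrist');f=np.array([.570,-.1229]);n=np.array([.992,.125])
a,b=onz(w,(354.5,75.5),.002),onz(w,(447,78.5),.002);m=(a+b)/2;print(m,(m[:2]-f)@n,np.linalg.norm(a-b), np.degrees(np.arctan2((a-b)[1],(a-b)[0])))
E
python3 -m inch '[{"jaw":225,"x":0,"y":0,"z":-0.19,"ax":0,"ay":0,"az":0},{"jaw":225,"x":-0.13,"y":-0.02,"z":0,"ax":0,"ay":0,"az":0},{"jaw":225,"x":-0.13,"y":-0.02,"z":0,"ax":0,"ay":0,"az":0},{"jaw":225,"x":-0.1,"y":-0.02,"z":0,"ax":0,"ay":0,"az":0},{"jaw":225,"x":0,"y":0,"z":0,"ax":0,"ay":0,"az":0}]'
python3 - <<'E'
from h import *
im=capture('wrist');cv2.imwrite('pics/w11.png',im[:,:,::-1])
t=np.array(sense()['tcp_pos']);f=np.array([.570,-.1229]);n=np.array([.992,.125]);print(t,(t[:2]-f)@n)
E
```

```text
[ 0.56567269 -0.03405373  0.002     ] 0.006813093146610588 0.04380559475298935 5.668221639232024
time_s: 10.25
tcp_pos: [0.5895, 0.0582, -0.017]
ee_rot: [[0.13, -0.991, 0.007], [-0.991, -0.13, 0.005], [-0.004, -0.008, -1.0]]
wrist_force: [1.0, -0.1, 0.4]
gripper_width: 0.122
[ 0.58992323  0.05831124 -0.01695737] 0.042415252701515534
```

View pics/w11.png

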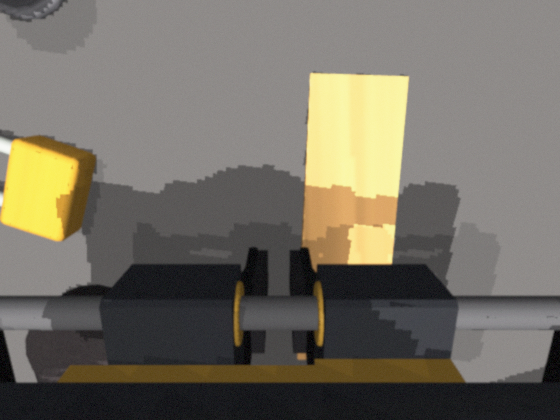

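Run:
```python
from h import *
w=camera_params('wrist');f=np.array([.570,-.1229]);n=np.array([.992,.125])
a,b=onz(w,(308.5,73),.002),onz(w,(408,76),.002);m=(a+b)/2;print(m,(m[:2]-f)@n,np.linalg.norm(a-b), np.degrees(np.arctan2((a-b)[1],(a-b)[0])))
c=(onz(w,(303,240),.0135)+onz(w,(395,240),.0135))/2;print(c,(c[:2]-f)@n)
```

```text
[ 0.56573193 -0.03444947  0.002     ] 0.006822391293313628 0.04460695673615354 5.871091498478444
[0.5579334  0.04014495 0.0135    ] 0.008410551924916552
```

```bash
python3 -m inch '[{"jaw":225,"x":-0.08,"y":-0.01,"z":-0.03,"ax":0,"ay":0.03,"az":0},{"jaw":225,"x":-0.07,"y":-0.01,"z":0,"ax":0,"ay":0,"az":0},{"jaw":225,"x":0,"y":0,"z":0,"ax":0,"ay":0,"az":0}]'
python3 - <<'E'
from h import *
im=capture('wrist');cv2.imwrite('pics/w12.png',im[:,:,::-1])
t=np.array(sense()['tcp_pos']);f=np.array([.570,-.1229]);n=np.array([.992,.125]);print(t,(t[:2]-f)@n)
E
```

```text
time_s: 10.68
tcp_pos: [0.5808, 0.0571, -0.0188]
ee_rot: [[0.13, -0.992, 0.003], [-0.991, -0.13, 0.006], [-0.005, -0.003, -1.0]]
wrist_force: [-0.6, 0.4, -0.3]
gripper_width: 0.123
[ 0.58098071  0.05709807 -0.01875486] 0.033392621743869484
```

View pics/w12.png

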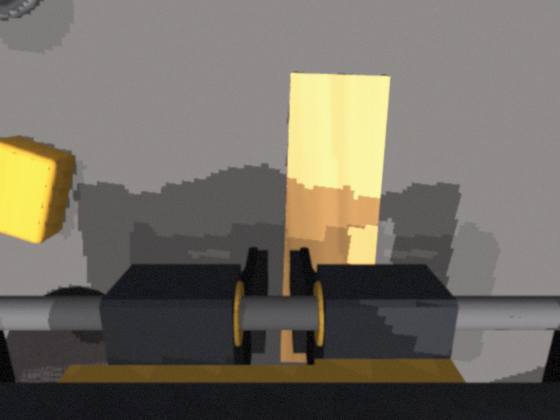

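```bash
python3 -m inch '[{"jaw":225,"x":0.25,"y":0.03,"z":0.05,"ax":0,"ay":0,"az":-0.03},{"jaw":225,"x":0.25,"y":0.03,"z":0,"ax":0,"ay":0,"az":0},{"jaw":225,"x":0,"y":0,"z":-0.1,"ax":0,"ay":0,"az":0},{"jaw":225,"x":0,"y":0,"z":0,"ax":0,"ay":0,"az":0}]'
python3 -m inch '[{"jaw":225,"x":0,"y":0,"z":-0.08,"ax":0,"ay":0,"az":0},{"jaw":225,"x":0,"y":0,"z":0,"ax":0,"ay":0,"az":0}]'
```

```text
time_s: 11.22
tcp_pos: [0.6108, 0.0606, -0.0225]
ee_rot: [[0.124, -0.992, 0.002], [-0.992, -0.124, 0.005], [-0.005, -0.002, -1.0]]
wrist_force: [0.1, -0.1, -0.2]
gripper_width: 0.118
time_s: 11.48
tcp_pos: [0.6096, 0.0604, -0.028]
ee_rot: [[0.124, -0.992, 0.0], [-0.992, -0.124, 0.005], [-0.005, -0.001, -1.0]]
wrist_force: [-0.0, -0.3, 0.2]
gripper_width: 0.116
```

```bash
python3 -m inch '[{"jaw":225,"x":-0.12,"y":-0.02,"z":0.02,"ax":0,"ay":0,"az":0},{"jaw":225,"x":-0.12,"y":-0.02,"z":0,"ax":0,"ay":0,"az":0},{"jaw":225,"x":-0.1,"y":-0.02,"z":0,"ax":0,"ay":0,"az":0},{"jaw":225,"x":0,"y":0,"z":0,"ax":0,"ay":0,"az":0}]'
python3 - <<'E'
from h import *
im=capture('wrist');cv2.imwrite('pics/w13.png',im[:,:,::-1])
t=np.array(sense()['tcp_pos']);f=np.array([.570,-.1229]);n=np.array([.992,.125]);print(t,(t[:2]-f)@n)
E
```

```text
time_s: 11.98
tcp_pos: [0.5872, 0.0565, -0.0262]
ee_rot: [[0.125, -0.992, 0.0], [-0.992, -0.125, 0.005], [-0.005, -0.001, -1.0]]
wrist_force: [0.5, 0.6, -0.5]
gripper_width: 0.117
[ 0.58756067  0.05656692 -0.02613943] 0.0398535450379937
```

View pics/w13.png

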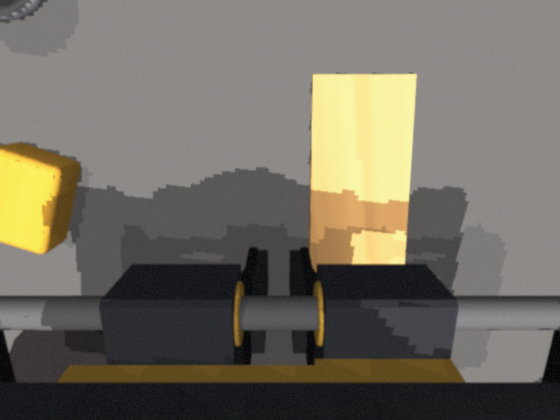

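Now the wedge moves with the finger. I'm measuring where it sits.

```bash
cat >> h.py <<'E'
F0=np.array([.570,-.1229]);N0=np.array([.992,.125]);D0=np.array([.125,-.992])
def wl(a,b,z):
    w=camera_params('wrist');A,B=onz(w,a,z),onz(w,b,z);m=(A+B)/2
    print('lat %.4f along %.4f width %.4f ang %.2f'%((m[:2]-F0)@N0,(m[:2]-F0)@D0,np.linalg.norm(A-B),np.degrees(np.arctan2((A-B)[1],(A-B)[0]))))
E
python3 - <<'E'
from h import *
wl((312,73),(415,75.5),.002);wl((310.5,240),(407,240),.0135)
E
```

```text
lat 0.0035 along -0.0874 width 0.0439 ang 5.89
lat 0.0034 along -0.1584 width 0.0435 ang 7.22
```

```bash
python3 -m inch '[{"jaw":225,"x":-0.06,"y":-0.01,"z":0,"ax":0,"ay":0,"az":0},{"jaw":225,"x":0,"y":0,"z":0,"ax":0,"ay":0,"az":0}]'
python3 - <<'E'
from h import *
im=capture('wrist');cv2.imwrite('pics/w14.png',im[:,:,::-1])
E
```

```text
time_s: 12.28
tcp_pos: [0.5841, 0.056, -0.026]
ee_rot: [[0.125, -0.992, 0.001], [-0.992, -0.125, 0.005], [-0.005, -0.002, -1.0]]
wrist_force: [0.2, 0.4, -0.1]
gripper_width: 0.118
```

View pics/w14.png

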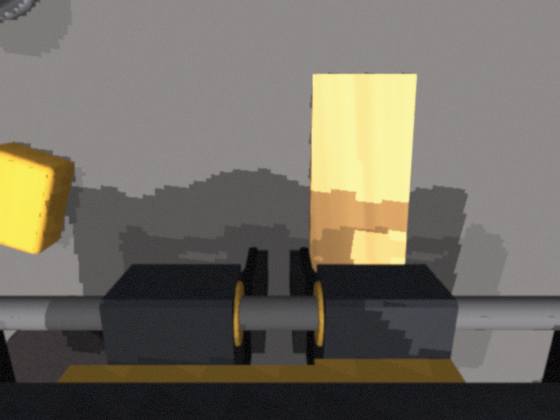

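```bash
python3 -m inch '[{"jaw":225,"x":0.2,"y":0.02,"z":0.05,"ax":0,"ay":0,"az":0},{"jaw":225,"x":0,"y":0.2,"z":0.9,"ax":0,"ay":0,"az":0},{"jaw":225,"x":-0.5,"y":0.5,"z":0.2,"ax":0,"ay":0,"az":0},{"jaw":225,"x":-0.5,"y":0.5,"z":0,"ax":0,"ay":0,"az":0},{"jaw":225,"x":0,"y":0.15,"z":0,"ax":0,"ay":0,"az":0},{"jaw":225,"x":0,"y":0,"z":0,"ax":0,"ay":0,"az":0}]'
```

```text
time_s: 13.08
tcp_pos: [0.5417, 0.1418, 0.046]
ee_rot: [[0.124, -0.992, 0.006], [-0.992, -0.124, 0.007], [-0.006, -0.007, -1.0]]
wrist_force: [-0.1, 0.0, -1.2]
gripper_width: 0.116
```

```bash
python3 -m inch '[{"jaw":225,"x":-0.08,"y":0,"z":-0.6,"ax":-0.03,"ay":0.04,"az":0},{"jaw":225,"x":0,"y":0,"z":-0.45,"ax":0,"ay":0,"az":0},{"jaw":225,"x":0,"y":0,"z":0,"ax":0,"ay":0,"az":0}]'
python3 - <<'E'
from h import *
t=np.array(sense()['tcp_pos']);print(t,(t[:2]-F0)@N0,(t[:2]-F0)@D0)
im=capture('wrist');cv2.imwrite('pics/w15.png',im[:,:,::-1])
E
```

```text
time_s: 13.45
tcp_pos: [0.5405, 0.1407, -0.0182]
ee_rot: [[0.122, -0.993, 0.002], [-0.993, -0.122, 0.002], [-0.002, -0.002, -1.0]]
wrist_force: [1.2, 1.0, 1.2]
gripper_width: 0.118
[ 0.54054258  0.14069805 -0.01819131] 0.0037279951596936763 -0.2651714423193201
```

View pics/w15.png

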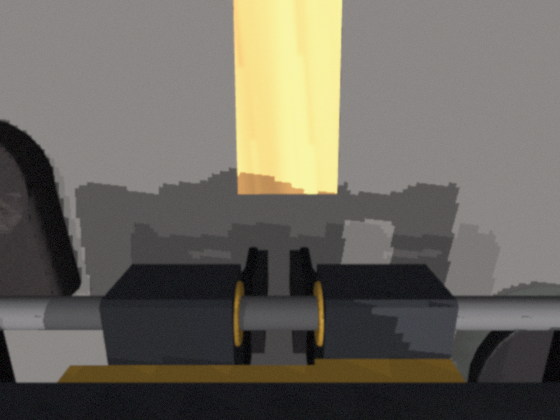

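```bash
python3 -m inch '[{"jaw":225,"x":-0.06,"y":0,"z":-0.12,"ax":0,"ay":0,"az":0.03},{"jaw":225,"x":0.025,"y":-0.2,"z":0,"ax":0,"ay":0,"az":0},{"jaw":225,"x":0.025,"y":-0.2,"z":0,"ax":0,"ay":0,"az":0},{"jaw":225,"x":0.025,"y":-0.2,"z":0,"ax":0,"ay":0,"az":0},{"jaw":225,"x":0.025,"y":-0.2,"z":0,"ax":0,"ay":0,"az":0},{"jaw":225,"x":0.025,"y":-0.2,"z":0,"ax":0,"ay":0,"az":0},{"jaw":225,"x":0,"y":0,"z":0,"ax":0,"ay":0,"az":0}]'
python3 - <<'E'
from h import *
t=np.array(sense()['tcp_pos']);print(t,(t[:2]-F0)@N0,(t[:2]-F0)@D0)
im=capture('wrist');cv2.imwrite('pics/w16.png',im[:,:,::-1])
E
```

```text
time_s: 14.38
tcp_pos: [0.5485, 0.0765, -0.0212]
ee_rot: [[0.126, -0.992, 0.01], [-0.992, -0.126, 0.006], [-0.005, -0.011, -1.0]]
wrist_force: [0.7, 0.9, -0.1]
gripper_width: 0.12
[ 0.5484633   0.07647215 -0.02121543] 0.0035571077179100095 -0.20046925930726553
```

View pics/w16.png

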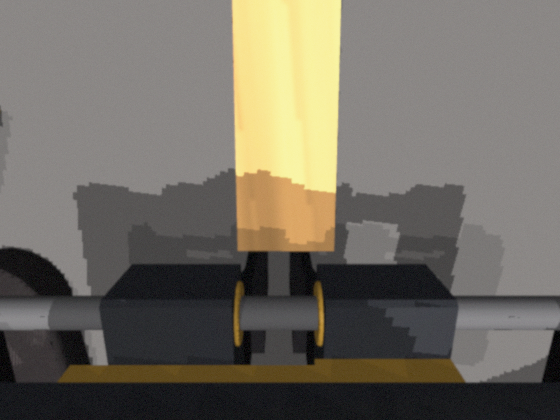

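```bash
python3 -m inch '[{"jaw":225,"x":-0.01,"y":-0.2,"z":-0.05,"ax":-0.03,"ay":0.05,"az":0},{"jaw":225,"x":0.01,"y":-0.2,"z":0,"ax":0,"ay":0,"az":0},{"jaw":225,"x":0.01,"y":-0.2,"z":0,"ax":0,"ay":0,"az":0},{"jaw":225,"x":0.02,"y":-0.15,"z":0,"ax":0,"ay":0,"az":0},{"jaw":225,"x":0,"y":0,"z":0,"ax":0,"ay":0,"az":0}]'
python3 - <<'E'
from h import *
t=np.array(sense()['tcp_pos']);print(t,(t[:2]-F0)@N0,(t[:2]-F0)@D0)
im=capture('wrist');cv2.imwrite('pics/w17.png',im[:,:,::-1])
E
```

```text
time_s: 15.05
tcp_pos: [0.5504, 0.0292, -0.0245]
ee_rot: [[0.127, -0.992, 0.001], [-0.992, -0.127, 0.001], [-0.001, -0.001, -1.0]]
wrist_force: [-0.5, 0.6, -0.3]
gripper_width: 0.118
[ 0.55044602  0.02920449 -0.02452704] -0.00038448434957157746 -0.1533318992529385
```

View pics/w17.png

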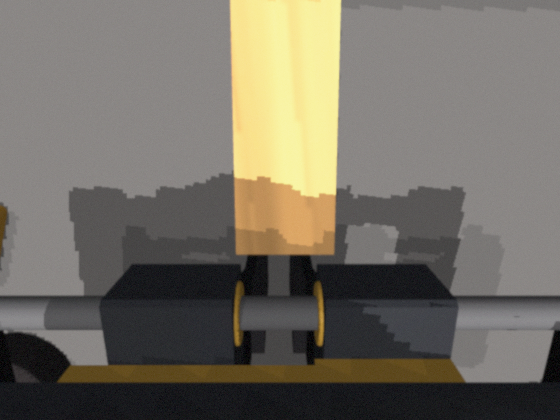

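```bash
python3 - <<'E'
from h import *
cv2.imwrite('pics/scene_pre.png',capture('scene')[:,:,::-1]);cv2.imwrite('pics/side_pre.png',capture('side')[:,:,::-1])
E
python3 -m inch '[{"jaw":225,"x":0,"y":-0.1,"z":0,"ax":0,"ay":0,"az":0},{"jaw":225,"x":0.01,"y":-0.08,"z":0,"ax":0,"ay":0,"az":0},{"jaw":225,"x":0,"y":0,"z":0,"ax":0,"ay":0,"az":0}]'
python3 -m inch '[{"jaw":225,"x":0.01,"y":-0.07,"z":0,"ax":0,"ay":0,"az":0},{"jaw":225,"x":0,"y":0,"z":0,"ax":0,"ay":0,"az":0}]'
```

```text
time_s: 15.58
tcp_pos: [0.5512, 0.0192, -0.0244]
ee_rot: [[0.13, -0.992, 0.001], [-0.992, -0.13, 0.001], [-0.001, -0.001, -1.0]]
wrist_force: [-0.3, -0.5, -0.2]
gripper_width: 0.117
time_s: 15.82
tcp_pos: [0.5518, 0.0148, -0.0244]
ee_rot: [[0.13, -0.992, 0.001], [-0.992, -0.13, 0.001], [-0.001, -0.001, -1.0]]
wrist_force: [-0.8, 0.5, 0.7]
gripper_width: 0.12
```

```bash
python3 -m inch '[{"jaw":225,"x":0.01,"y":-0.06,"z":0,"ax":0,"ay":0,"az":0},{"jaw":225,"x":0,"y":0,"z":0,"ax":0,"ay":0,"az":0}]'
python3 -m inch '[{"jaw":225,"x":0.01,"y":-0.05,"z":0,"ax":0,"ay":0,"az":0},{"jaw":225,"x":0,"y":0,"z":0,"ax":0,"ay":0,"az":0}]'
python3 -m inch '[{"jaw":225,"x":0.01,"y":-0.05,"z":0,"ax":0,"ay":0,"az":0},{"jaw":225,"x":0,"y":0,"z":0,"ax":0,"ay":0,"az":0}]'
```

```text
time_s: 16.08
tcp_pos: [0.5525, 0.0109, -0.0244]
ee_rot: [[0.13, -0.992, 0.001], [-0.992, -0.13, 0.001], [-0.001, -0.001, -1.0]]
wrist_force: [-0.1, -0.1, -0.0]
gripper_width: 0.119
time_s: 16.32
tcp_pos: [0.5533, 0.0084, -0.0244]
ee_rot: [[0.13, -0.992, 0.002], [-0.992, -0.13, 0.002], [-0.001, -0.002, -1.0]]
wrist_force: [-0.2, 0.1, 0.9]
gripper_width: 0.119
time_s: 16.58
tcp_pos: [0.5541, 0.0074, -0.0244]
ee_rot: [[0.129, -0.992, 0.003], [-0.992, -0.129, 0.004], [-0.004, -0.003, -1.0]]
wrist_force: [-0.4, 0.1, -0.4]
gripper_width: 0.118
```

```bash
python3 -m inch '[{"jaw":225,"x":0.01,"y":-0.05,"z":0,"ax":-0.02,"ay":0.02,"az":0},{"jaw":225,"x":0,"y":0,"z":0,"ax":0,"ay":0,"az":0}]'
python3 - <<'E'
from h import *
s=sense();t=np.array(s['tcp_pos']);print(t,(t[:2]-F0)@N0,(t[:2]-F0)@D0,s['moment'],s['wrist_force'])
im=capture('wrist');cv2.imwrite('pics/w18.png',im[:,:,::-1])
b=capture('scene');crop(b,270,170,380,260,6,'pics/s18.png')
E
```

```text
time_s: 16.82
tcp_pos: [0.5544, 0.0069, -0.0244]
ee_rot: [[0.129, -0.992, -0.001], [-0.992, -0.129, 0.003], [-0.004, 0.0, -1.0]]
wrist_force: [1.2, -0.2, -0.8]
gripper_width: 0.117
[ 0.55444042  0.00693131 -0.02435481] 0.0007938064302752245 -0.13073761030521283 [0.01027195 0.13801003 0.0051953 ] [ 1.17003469 -0.22782948 -0.75892441]
```

View pics/w18.png

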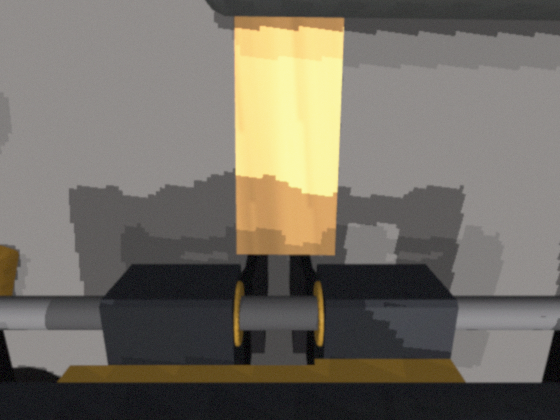

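View pics/s18.png

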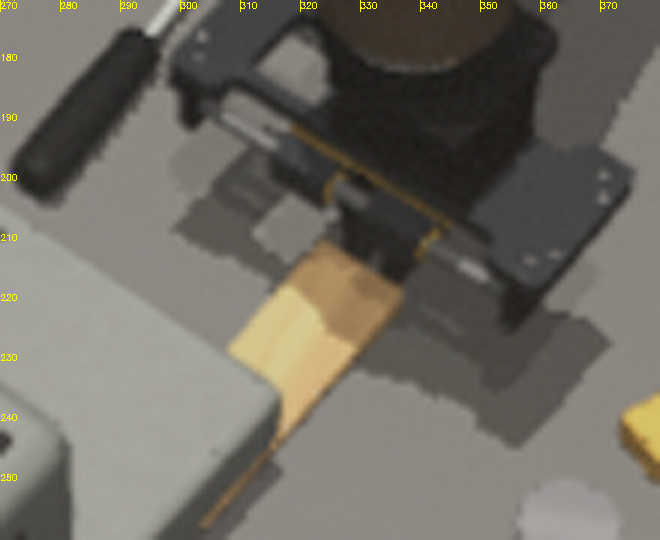

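```bash
python3 -m inch '[{"jaw":225,"x":0.01,"y":-0.05,"z":0,"ax":-0.02,"ay":0,"az":-0.02}]'
python3 - <<'E'
from station import sense
s=sense();print(s['wrist_force'],s['moment'],s['tcp_pos'])
E
python3 -m inch '[{"jaw":225,"x":0.01,"y":-0.08,"z":0,"ax":0,"ay":0,"az":0}]'
```

```text
time_s: 17.05
tcp_pos: [0.5551, 0.006, -0.0243]
ee_rot: [[0.123, -0.992, 0.001], [-0.992, -0.123, 0.003], [-0.003, -0.001, -1.0]]
wrist_force: [-4.8, 18.9, 1.4]
gripper_width: 0.119
[-4.79111723 18.90625197  1.38335413] [ 5.74938887  1.55924807 -0.08252659] [ 0.55507971  0.00596272 -0.02431796]
time_s: 17.18
tcp_pos: [0.5559, 0.0052, -0.0243]
ee_rot: [[0.122, -0.993, 0.002], [-0.993, -0.122, 0.008], [-0.008, -0.003, -1.0]]
wrist_force: [-6.1, 26.0, 3.0]
gripper_width: 0.119
```

```bash
python3 -m inch '[{"jaw":225,"x":0,"y":0,"z":0,"ax":0,"ay":0,"az":0},{"jaw":225,"x":-0.03,"y":0.25,"z":0,"ax":0,"ay":0,"az":0},{"jaw":225,"x":-0.03,"y":0.25,"z":0.1,"ax":0,"ay":0,"az":0},{"jaw":225,"x":0,"y":0,"z":1,"ax":0,"ay":0,"az":0},{"jaw":225,"x":0,"y":0,"z":1,"ax":0,"ay":0,"az":0},{"jaw":225,"x":0,"y":0,"z":0,"ax":0,"ay":0,"az":0}]'
python3 - <<'E'
from h import *
im=capture('wrist');cv2.imwrite('pics/w19.png',im[:,:,::-1])
b=capture('scene');cv2.imwrite('pics/scene19.png',b[:,:,::-1])
c=capture('side');cv2.imwrite('pics/side19.png',c[:,:,::-1])
crop(b,220,170,380,260,4.8,'pics/s19.png');crop(c,200,170,350,250,5,'pics/d19.png')
E
```

```text
time_s: 17.92
tcp_pos: [0.5515, 0.0376, 0.106]
ee_rot: [[0.124, -0.992, 0.002], [-0.992, -0.124, 0.005], [-0.005, -0.002, -1.0]]
wrist_force: [0.1, -0.6, 0.2]
gripper_width: 0.117
```

View pics/w19.png

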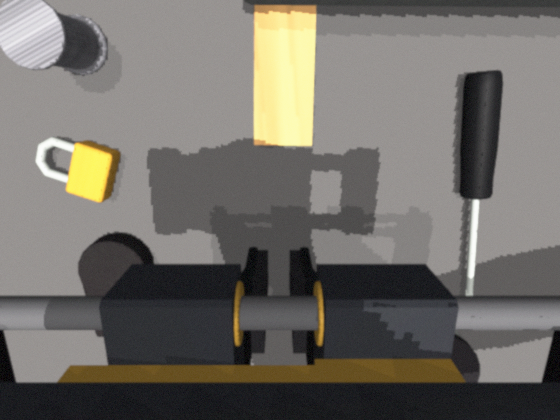

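View pics/s19.png

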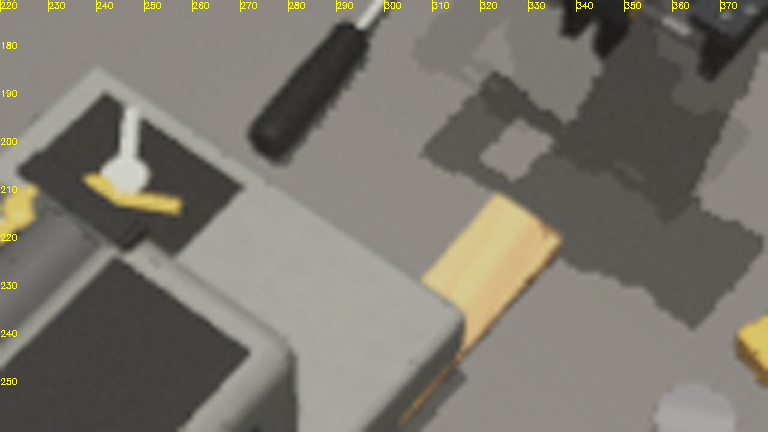

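View pics/d19.png

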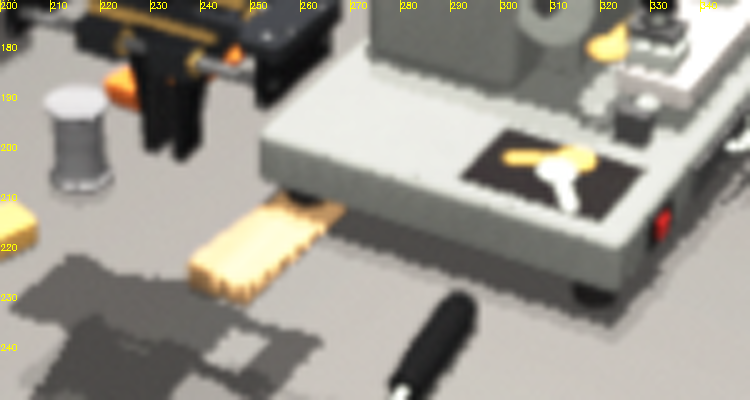

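Run:
```python
from h import *
for n in('scene','side'):
    a=cv2.imread('pics/%s_pre.png'%n,0).astype(np.float32);b=cv2.imread('pics/%s19.png'%n,0).astype(np.float32)
    bx=(215,180,60,40) if n=='scene' else (290,190,60,40)
    bx2=(210,235,60,60) if n=='scene' else (275,140,50,50)
    for x,y,w,h in(bx,bx2):
        print(n,cv2.phaseCorrelate(a[y:y+h,x:x+w],b[y:y+h,x:x+w]))
w=camera_params('wrist');wl((254,145.5),(313.5,146),.018)
```

```text
scene ((-0.061747231659389, 0.008834076522095557), 1.0173995837569236)
scene ((0.00980963409763902, 0.09511616317140437), 0.9969288310739729)
side ((-0.00212097800092792, -0.024346674799328838), 1.0035692137479781)
side ((-0.03158069021991494, -0.047963338073483186), 1.0111220295906067)
lat -0.0081 along -0.1168 width 0.0443 ang 6.53
```

Run:
```python
from h import *
ps=camera_params('scene')
A,B=onz(ps,(322,211),.018),onz(ps,(336.3,220.5),.018);m=(A+B)/2
print((m[:2]-F0)@N0,(m[:2]-F0)@D0,np.linalg.norm(A-B))
C=onz(ps,(315.8,235),.064);print((C[:2]-F0)@N0)
im=capture('wrist');print(sense()['tcp_pos']);cv2.imwrite('pics/w20.png',im[:,:,::-1])
```

```text
0.0006800038590648386 -0.11590522160134431 0.04715551486822194
0.02403709008501171
[0.54671778 0.0361509  0.09914341]
```

View pics/w20.png

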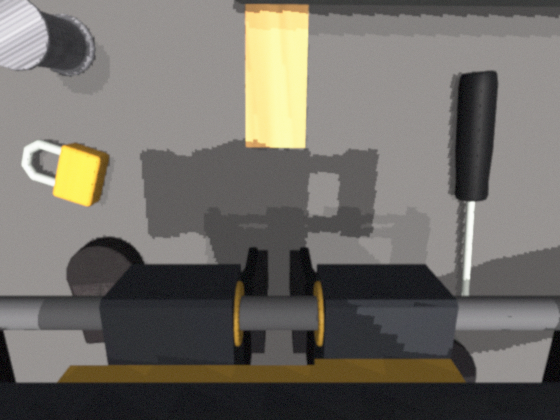

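```bash
python3 -m inch '[{"jaw":255,"x":0.15,"y":-0.6,"z":0.15,"ax":0,"ay":0,"az":0},{"jaw":255,"x":0.15,"y":-0.6,"z":0,"ax":0,"ay":0,"az":0},{"jaw":255,"x":0.1,"y":-0.6,"z":0,"ax":0,"ay":0,"az":0},{"jaw":255,"x":0.05,"y":-0.6,"z":0,"ax":0,"ay":0,"az":0},{"jaw":255,"x":0,"y":0,"z":0,"ax":0,"ay":0,"az":0},{"jaw":255,"x":0,"y":0,"z":0,"ax":0,"ay":0,"az":0}]'
```

```text
time_s: 18.88
tcp_pos: [0.5682, -0.1119, 0.0974]
ee_rot: [[0.123, -0.992, -0.034], [-0.992, -0.123, -0.001], [-0.003, 0.034, -0.999]]
wrist_force: [-0.4, -0.9, -1.0]
gripper_width: 0.007
```

```bash
python3 -m inch '[{"jaw":255,"x":0.08,"y":-0.08,"z":-0.3,"ax":0,"ay":-0.17,"az":0},{"jaw":255,"x":0,"y":0,"z":-0.2,"ax":0,"ay":0,"az":0},{"jaw":255,"x":0,"y":0,"z":0,"ax":0,"ay":0,"az":0},{"jaw":255,"x":0,"y":0,"z":0,"ax":0,"ay":0,"az":0}]'
python3 - <<'E'
from h import *
print(sense()['tcp_pos'])
b=capture('scene');c=capture('side')
crop(b,220,170,380,260,4.8,'pics/s21.png');crop(c,200,150,350,250,5,'pics/d21.png')
print(sense()['tcp_pos'])
E
```

```text
time_s: 19.38
tcp_pos: [0.5727, -0.1137, 0.0655]
ee_rot: [[0.128, -0.992, -0.006], [-0.992, -0.128, -0.002], [0.001, 0.007, -1.0]]
wrist_force: [-0.3, 0.7, 0.4]
gripper_width: 0.006
[ 0.57273766 -0.11368523  0.06550032]
[ 0.57280015 -0.11381028  0.0656256 ]
```

View pics/s21.png

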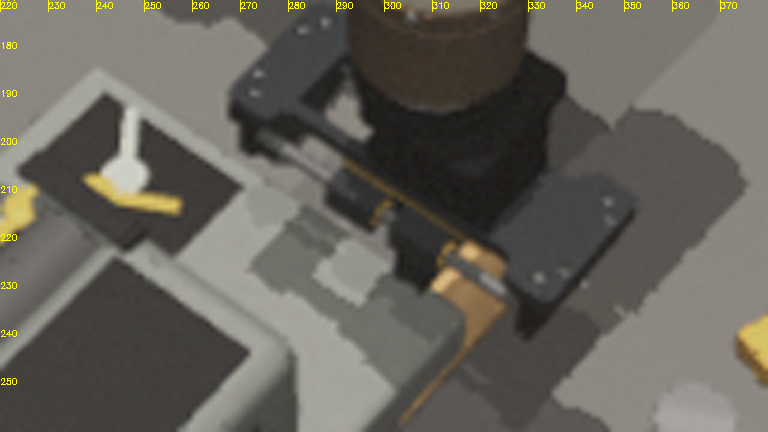

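View pics/d21.png

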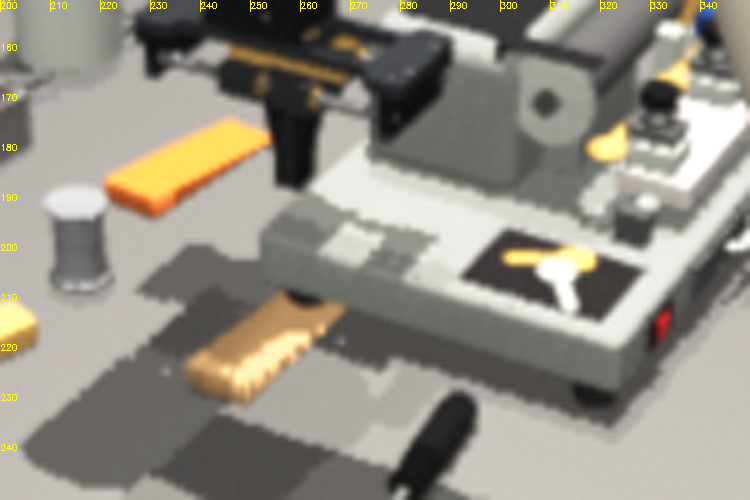

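```bash
python3 -m inch '[{"jaw":255,"x":0,"y":-0.07,"z":-0.2,"ax":0,"ay":-0.03,"az":0.02},{"jaw":255,"x":0,"y":0,"z":-0.15,"ax":0,"ay":0,"az":0},{"jaw":255,"x":0,"y":0,"z":0,"ax":0,"ay":0,"az":0}]'
python3 -m inch '[{"jaw":255,"x":0,"y":0,"z":-0.05,"ax":0,"ay":0,"az":0}]'
python3 -m inch '[{"jaw":255,"x":0,"y":0,"z":-0.05,"ax":0,"ay":0,"az":0}]'
```

```text
time_s: 19.85
tcp_pos: [0.5729, -0.1183, 0.0437]
ee_rot: [[0.131, -0.991, 0.0], [-0.991, -0.131, -0.001], [0.002, -0.0, -1.0]]
wrist_force: [0.2, -0.3, 0.2]
gripper_width: 0.006
time_s: 19.98
tcp_pos: [0.5732, -0.1184, 0.0407]
ee_rot: [[0.131, -0.991, 0.001], [-0.991, -0.131, -0.002], [0.002, -0.001, -1.0]]
wrist_force: [0.7, -0.0, -0.3]
gripper_width: 0.006
time_s: 20.1
tcp_pos: [0.5732, -0.1184, 0.0375]
ee_rot: [[0.131, -0.991, 0.001], [-0.991, -0.131, -0.002], [0.002, -0.001, -1.0]]
wrist_force: [-0.1, -0.6, -0.8]
gripper_width: 0.008
```

```bash
python3 -m inch '[{"jaw":255,"x":0,"y":0,"z":-0.05,"ax":0,"ay":0,"az":0}]'
python3 -m inch '[{"jaw":255,"x":0,"y":0,"z":-0.05,"ax":0,"ay":0,"az":0}]'
python3 -m inch '[{"jaw":255,"x":0,"y":0,"z":-0.05,"ax":0,"ay":0,"az":0}]'
```

```text
time_s: 20.23
tcp_pos: [0.5734, -0.1184, 0.0345]
ee_rot: [[0.131, -0.991, 0.001], [-0.991, -0.131, -0.002], [0.002, -0.001, -1.0]]
wrist_force: [0.2, 0.4, -0.7]
gripper_width: 0.01
time_s: 20.35
tcp_pos: [0.5734, -0.1184, 0.0313]
ee_rot: [[0.131, -0.991, 0.001], [-0.991, -0.131, -0.002], [0.002, -0.001, -1.0]]
wrist_force: [0.5, -0.6, -0.1]
gripper_width: 0.006
time_s: 20.48
tcp_pos: [0.5735, -0.1185, 0.0307]
ee_rot: [[0.132, -0.991, 0.001], [-0.991, -0.132, -0.003], [0.003, -0.001, -1.0]]
wrist_force: [-7.6, 3.9, 23.9]
gripper_width: 0.004
```

```bash
python3 -m inch '[{"jaw":255,"x":0,"y":0,"z":-0.06,"ax":0,"ay":0,"az":0}]'
python3 -m inch '[{"jaw":255,"x":0,"y":0,"z":-0.06,"ax":0,"ay":0,"az":0}]'
python3 - <<'E'
from h import *
b=capture('scene');cv2.imwrite('pics/scene22.png',b[:,:,::-1]);print(sense()['wrist_force'],sense()['tcp_pos'])
E
python3 -m inch '[{"jaw":255,"x":0,"y":0,"z":-0.06,"ax":0,"ay":0,"az":0}]'
```

```text
time_s: 20.6
tcp_pos: [0.5735, -0.1185, 0.0307]
ee_rot: [[0.134, -0.991, 0.001], [-0.991, -0.134, -0.004], [0.004, -0.001, -1.0]]
wrist_force: [-8.8, 5.0, 24.5]
gripper_width: 0.011
time_s: 20.72
tcp_pos: [0.5735, -0.1185, 0.0307]
ee_rot: [[0.135, -0.991, 0.002], [-0.991, -0.135, -0.005], [0.005, -0.001, -1.0]]
wrist_force: [-7.9, 2.9, 18.3]
gripper_width: 0.005
[-6.75903842  3.31461806 19.15536027] [ 0.57351576 -0.11851795  0.03073514]
time_s: 20.9
tcp_pos: [0.5735, -0.1185, 0.0307]
ee_rot: [[0.136, -0.991, 0.002], [-0.991, -0.136, -0.006], [0.006, -0.002, -1.0]]
wrist_force: [-6.4, 2.9, 18.5]
gripper_width: 0.004
```

```bash
python3 -m inch '[{"jaw":255,"x":0,"y":0,"z":-0.09,"ax":0,"ay":0,"az":0},{"jaw":255,"x":0,"y":0,"z":-0.09,"ax":0,"ay":0,"az":0},{"jaw":255,"x":0,"y":0,"z":-0.09,"ax":0,"ay":0,"az":0}]'
python3 -m inch '[{"jaw":255,"x":0,"y":0,"z":0.05,"ax":0,"ay":0,"az":0},{"jaw":255,"x":0,"y":0,"z":0.3,"ax":0,"ay":0,"az":0},{"jaw":255,"x":0,"y":0,"z":0.8,"ax":0,"ay":0,"az":0},{"jaw":255,"x":0,"y":0,"z":1,"ax":0,"ay":0,"az":0},{"jaw":255,"x":0,"y":0.6,"z":0.8,"ax":0,"ay":0,"az":0},{"jaw":255,"x":0,"y":0.6,"z":0,"ax":0,"ay":0,"az":0},{"jaw":255,"x":0,"y":0,"z":0,"ax":0,"ay":0,"az":0},{"jaw":255,"x":0,"y":0,"z":0,"ax":0,"ay":0,"az":0}]'
python3 - <<'E'
from h import *
im=capture('wrist');cv2.imwrite('pics/w23.png',im[:,:,::-1])
b=capture('scene');cv2.imwrite('pics/scene23.png',b[:,:,::-1])
c=capture('side');cv2.imwrite('pics/side23.png',c[:,:,::-1])
for n,im in(('scene',b),('side',c)):
    a=cv2.imread('pics/%s_pre.png'%n,0).astype(np.float32);g=cv2.imread('pics/%s23.png'%n,0).astype(np.float32)
    for x,y,w,h in [(215,180,60,40),(210,235,60,60)] if n=='scene' else [(290,190,60,40),(275,140,50,50)]:
        print(n,cv2.phaseCorrelate(a[y:y+h,x:x+w],g[y:y+h,x:x+w]))
E
```

```text
time_s: 21.28
tcp_pos: [0.5737, -0.1187, 0.0306]
ee_rot: [[0.142, -0.99, 0.005], [-0.99, -0.142, -0.01], [0.01, -0.004, -1.0]]
wrist_force: [-10.7, 4.3, 27.2]
gripper_width: 0.004
time_s: 22.28
tcp_pos: [0.573, -0.0451, 0.2138]
ee_rot: [[0.141, -0.99, 0.007], [-0.99, -0.141, -0.008], [0.009, -0.005, -1.0]]
wrist_force: [-1.1, -1.2, 0.1]
gripper_width: 0.003
scene ((-0.03574827012554138, -0.033645062111013146), 1.0141915169358253)
scene ((0.008772724255258879, 0.055415904596127774), 1.0046733801894718)
side ((0.00765142647250272, -0.013590057076005024), 0.9999847603837649)
side ((-0.004776202229056281, 0.004767293238781889), 1.0061922653198243)
```

View pics/w23.png

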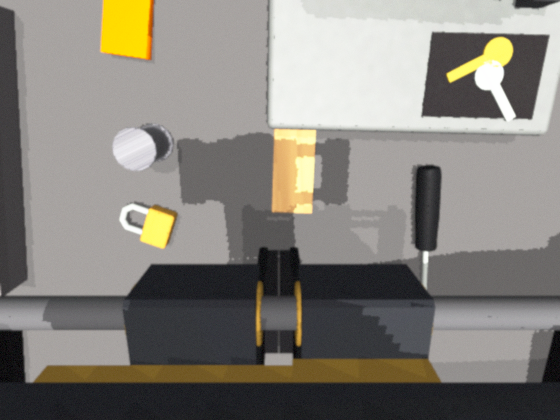

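View pics/scene23.png

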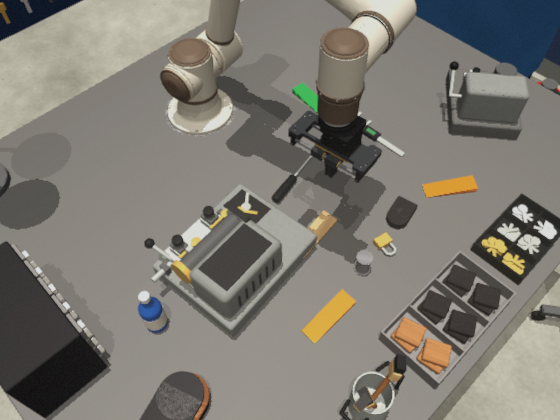

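View pics/side23.png

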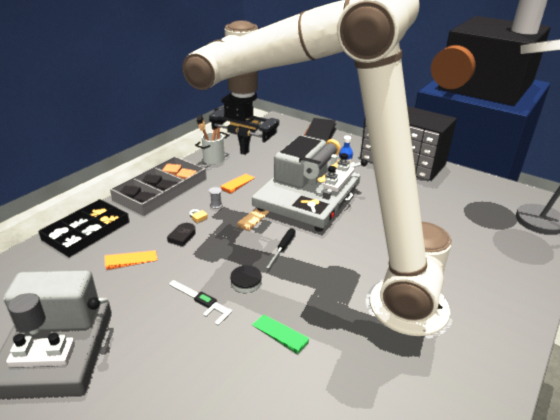

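Run:
```python
from h import *
print(sense()['tcp_pos'],sense()['wrist_force'])
wl((272.5,213),(313.5,213.5),.018)
```

```text
[ 0.57268957 -0.04564513  0.21320375] [ 0.78383692 -0.45922932  0.40198974]
lat -0.0040 along -0.1181 width 0.0453 ang 7.39
```

```bash
python3 -c "
from station import *
print(finish_job())"
```

```text
the job is handed in; nothing more can be done
None
```

The wooden wedge is under the short foot, the machine stood firm when I pressed the corner, and the job is handed in at about 22 s of the 58 s allowed.

- **Wedge:** I turned it in line with the foot, nudged it about 7 mm sideways, then pushed it thin end first from the left. The push rose to about 26 N, with the wedge jammed roughly 3 to 4 mm past first contact.
- **Press:** I pressed the far left corner at about 18–27 N. It gave no more than about 0.1 mm, so I saw no rocking. I then let go and moved clear.
- **Last checks:** Comparing pictures from before the wedging and after the press, the machine shifted by less than 0.1 pixel. The wedge's thick end was still in the same place to about 2 mm. The bystanders looked unmoved by eye. I did not look at the other three feet directly; I take them to be down because the machine did not shift.

**What disagreed:**
- **Fingertip height:** The fingertips really end about 30 mm behind the reported TCP. The first push and the first sideways nudge therefore passed just above the wedge without moving it. I then worked with the corrected height.
- **Sideways centring:** The wedge measured about 3–4 mm off-centre towards the robot from the wrist camera, but about 1 mm the other way from the scene camera. Either way it covers the whole foot.

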